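# Unhood a sample bottle and present it to the inspection camera

## Robot

A 6-joint arm with a two-finger parallel gripper is mounted at the origin on the work surface. World frame = base frame: x ahead of the robot, y to its left, z up, the work surface at z = 0. Lengths are in mm, angles in degrees, forces in N, time in s.
With the tool pointing down it reaches from about 350 to 850 mm from the base axis. Payload 8.1 kg.
Tool frame: the origin (TCP) lies midway between the tips of the shut fingers; the grasp point (between the pads) lies 19 mm behind it; z points along the fingers, y is the direction in which the jaws open and shut (so a half turn about z gives the same grasp; the last joint's range is limited). The gripper opens to 85 mm and grips with 20 to 120 N. Pads are 22 mm wide; open, the fingers measure 114 mm over their backs; the gripper's body (76 mm by 85 mm) begins 54 mm behind the grasp point. The pads swing forward as they close: fully open they stand 13 mm farther back than shut.
Start: joints at [-78.919, 7.471, 85.268, -0, 87.261, -4.893], TCP at [165.142, -576.831, 231.292] pointing down, gripper open.
Joint ranges: [-169.43, 169.43], [-51.17, 129.36], [1.28, 143.12], [-76.62, 256.62], [0, 156.53], [-152.29, 152.29]. Speed limits (degrees/s): [136.94, 136.94, 159.86, 180, 180, 180].

## Interface

Orientations are given as [roll, pitch, yaw] about the fixed x, y, z axes, in that order (R = Rz(yaw) Ry(pitch) Rx(roll)).
In Python, from bench import r gives the robot as it stands.
- The arm moves only by the shell command python3 -m jog 'ROWS' [FORCE]. ROWS is JSON, a list of rows, each a list of 5 numbers: the shift along the tool's x, y, z in m, then the turn about the tool's z in rad, then the opening, from 0 (shut) to 1 (fully open). A call has 1 to 20 rows; each row is the pose to reach, as a shift and turn from the pose measured when the call began, along the tool's axes at that moment; what a row does not reach only later rows make up. A row lasts 1/10 s, in which the tool goes at most 50 mm and 8.59 degrees, less where a joint would pass 70% of its speed; a pose out of reach is approached as far as the arm can. A call with a gripper value outside its range is refused whole. The fingers move at their own pace and stop on an object; FORCE is the grip in N (left out, the last holds). Time passes only in rows, so rows that repeat a pose let the fingers close. It gives the time, the measured TCP pose, the force and the opening at its end, in the units of the state.
- r.sense(): the state, without advancing time (a new reading comes with each control period).
- r.snapshot(name): name is "scene" or "side" or "wrist"; returns a dict with "pixels" (400x640x3 uint8, red, green, blue), "K" (3x3 intrinsics, pixels), "R" (3x3) and "t" (3): a world point X has camera coordinates R X + t. Camera axes: x right, y down, z forward; pixel columns grow to the right and rows downward; lengths in mm; the calibration is good to about 2 mm. A picture is of the moment at which its call begins. There is no depth.
- r.hand_in(): hands the job in, once; it reports no verdict.
The state is a dict: "time": time; "joint_pos": joint angles; "qd": joint speeds; "joint_efforts": joint torques, N m; "tool_pos": TCP position; "tcp_rot": TCP orientation; "ft_force": force on the tool from outside, world axes, zero at the start; "wrist_torque": the same for the moment, N m; "finger_gap": finger opening in mm.
Only numpy, scipy, OpenCV 4.12 (cv2) and the standard library are available. Lean on these libraries where they do the work, as an engineer would, in place of code of your own. Each camera call takes 0.05 s, during which the arm holds its last target.

## Task

Lift the grey light guard out of the bottle rack and hang it by its hole on the peg of the stand, letting go of it there. Then take the taller of the two amber bottles out of the rack and hold it in the air before the inspection camera, cap away from the lens: its base squarely facing the lens, centred on the lens axis and about 60 mm from the glass. Finish while holding it there, still; leave the short bottle in its well and the beaker and the loose blue cap where they are.

Things in the scene. Friction and masses are not known exactly. Their poses are not given: they have to be found in the camera images.
- guard_hole (a point): Centre of the 24 mm hole, through the plate along x, in the loose grey light guard that stands upright in the rack's slot. Guard axes: x normal to its 6 mm plate (roof on the -x side), y along its width, z up. From its foot: plate 90 mm wide for 114 mm, then a lip 60 mm wide and 70 mm high. The hole's centre is 136 mm above the foot. Mass 0.1 to 0.2 kg.
- guard_top (a point): Middle of the top edge of the guard's lip, 48 mm straight above the hole's centre; same axes. Pinch the 6 mm lip here by its faces, above the hole. The roof, 70 mm below this edge, is 124 mm wide, 4 mm thick and reaches 69 mm to -x over both bottles, with an apron 8 mm deep below its edge.
- peg_mid (a point): Mid-point of the fixed stand's steel peg (round, 8 mm thick), 188 mm above the surface. Axes: x level from the peg's tip towards the 14 mm upright post, whose centre is 45 mm to +x and whose top is 182 mm high, below this point; z up. The peg points to -x, rising 10 degrees to its tip. The hung guard clears the surface by about 40 mm. Foot: slab 120 x 140 x 12 mm.
- peg_tip (a point): The peg's free tip, centre of its round end, 25 mm to -x and 4 mm above the peg's mid-point; same axes.
- rack_top (a point): Centre of the top face of the fixed white rack, a block 110 x 160 x 55 mm (its x, y, z; z up). Two round wells 32 mm wide, 40 mm deep, at x = -15, y = +35 and -35 mm, hold a bottle each (which one where varies); a slot 8 x 95 mm, 40 mm deep, along y at x = +33 mm holds the guard.
- sample_mid (a point): Centre (half-way up) of the tall amber glass bottle to be presented: straight cylinder 28 mm in diameter, 100 mm high over all, with a black cap 25 mm in diameter on its top 20 mm; z = its axis, from base to cap. It stands 40 mm deep in a well, 60 mm showing. Mass 0.06 to 0.13 kg.
- short_mid (a point): Centre of the short amber bottle in the other well: same diameter and cap, 75 mm high. Stays in its well.
- lens (a point): Centre of the front glass of the fixed inspection camera, 28 mm wide, 95 mm above the work surface. Frame: z = the optical axis pointing out of the lens (upward, leaning 35 degrees from vertical back towards the robot's side), y level. The camera (lens barrel 40 mm wide, body 44 x 58 mm) lies behind the glass, to -z, on a slab foot.
- view (a point): The point on the optical axis 110 mm in front of the glass, where the tall bottle's centre belongs (base then 60 mm from the glass); same axes as the lens. The bottle's z axis (base to cap) should point along this z.
- beaker: Bystander: open glass beaker 60 mm wide, 70 mm high, loose on the bench; origin at the centre of its underside.
- cap: Bystander: blue screw cap 40 mm wide, 22 mm high, loose on the bench; origin at the centre of its underside.
There are look-alikes about, which are no part of the job. Leave any red look-alike of the part that bears lens alone. What is shaped like the part that bears peg_mid but green is not meant.

How it is judged:
By the outcome, as a careful person would: the job done as asked, in the order asked, and still so for the second after the job is handed in, while the arm keeps its last pose, push and grip.
It also fails if it takes over 61 s, if anything falls off the work surface, if the arm or the gripper's body presses on something with over 40 N, if the wrist force passes 120 N, or if a joint passes its speed limit or range.

## Working session

There is one attempt and no reset: what is moved stays moved. The work goes in short steps, Python scripts to look and compute and a shell command to move; the robot and the scene stay as the last step left them, time stands still between calls to the robot, and variables do not carry over. Pictures are saved under pics/ and viewed, and the job is handed in when it is done.

```bash
ls -la; mkdir -p pics
python3 - <<'E'
from bench import r
import cv2
print(r.sense())
for n in ["scene","side","wrist"]:
    s=r.snapshot(n); cv2.imwrite(f"pics/a_{n}.png",s["pixels"][:,:,::-1])
    print(n,s["K"].tolist(),s["R"].tolist(),s["t"].tolist())
E
```

```text
total 12
drwxr-xr-x  3 agent agent 4096 Dec  7 04:36 .
drwxr-xr-x 23 root  root  4096 Dec  7 04:36 ..
drwxr-xr-x  2 agent agent 4096 Dec  7 04:36 pics
{'time': 0.0, 'joint_pos': array([-7.89201930e+01,  7.51216182e+00,  8.53304172e+01,  2.26409934e-04,
        8.72605239e+01, -4.89302078e+00]), 'qd': array([-0.03503442, -0.06951224, -0.06182663,  0.02096682,  0.06526979,
        0.09339531]), 'joint_efforts': array([ 6.80405219e-05, -5.69397604e+01, -5.00550199e+01, -4.39451560e-04,
        1.46280380e-02,  1.00730340e-04]), 'tool_pos': array([ 165.02668206, -576.29024847,  230.26422925]), 'tcp_rot': array([-1.79897292e+02, -9.01952893e-03,  1.59728086e+01]), 'ft_force': array([ 0.70210893,  0.8967131 , -0.57778015]), 'wrist_torque': array([ 0.0129478 , -0.00812397,  0.0090614 ]), 'finger_gap': 85.53123042306483}
scene [[474.10225921519105, 0.0, 321.09051542268867], [0.0, 474.10225921519105, 195.0258190745937], [0.0, 0.0, 1.0]] [[0.21157112283556295, 0.9771616871306268, -0.019816588660160266], [0.665559301504177, -0.15889292744451747, -0.7292351155761656], [-0.71572933163548, 0.141095977306719, -0.6839762050133694]] [-57.3056833799415, -232.99445448269654, 1955.0408426687457]
side [[476.704453288923, 0.0, 320.1301793861328], [0.0, 476.704453288923, 200.2467825191041], [0.0, 0.0, 1.0]] [[-0.7335186886226456, -0.6795629458522634, 0.012022315330583839], [-0.5272482315075347, 0.5577701593921388, -0.6410161867409007], [0.4289051594624287, -0.47653609718075063, -0.7674331972688221]] [299.506111155699, 376.46565691342386, 1237.6294685379733]
wrist [[280.8640770528661, 0.0, 319.0617931808689], [0.0, 280.8640770528661, 198.92063374165778], [0.0, 0.0, 1.0]] [[0.2754793391504302, -0.961303749125028, -0.002497122225429691], [-0.9272186047277935, -0.26639543365195656, 0.2632472829414035], [-0.25372582199667326, -0.07020380935214646, -0.9647251589984378]] [-598.7540225172836, -33.88669990899408, 378.78566393488666]
```

View pics/a_scene.png

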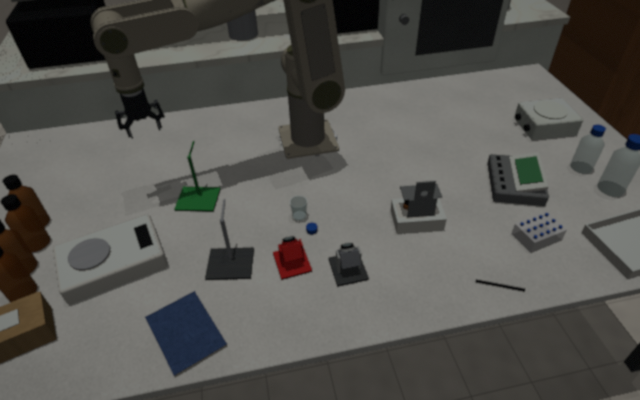

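View pics/a_side.png

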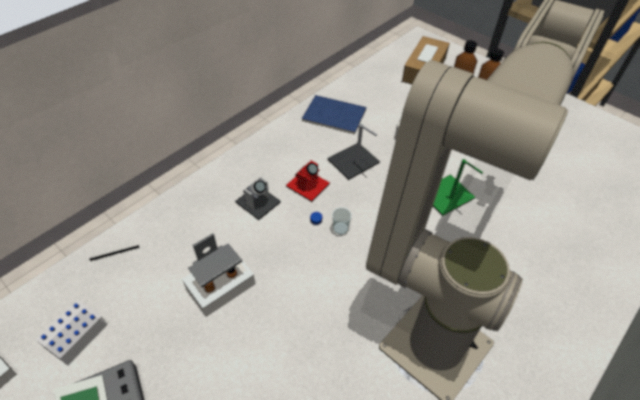

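View pics/a_wrist.png

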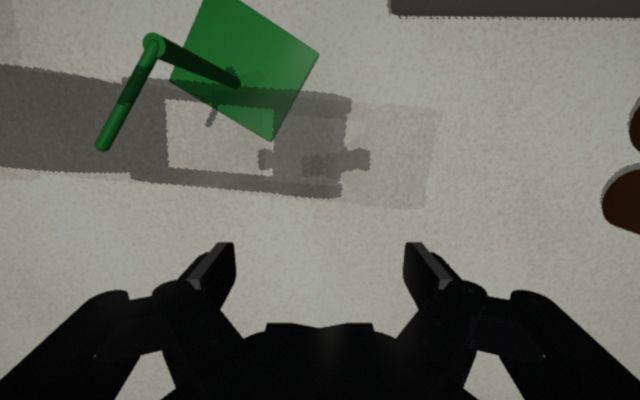

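```bash
cat > h.py <<'E'
import numpy as np,cv2
from bench import r
def snap(n,name):
    s=r.snapshot(n); np.savez(f"pics/{name}.npz",**{k:np.asarray(s[k]) for k in("pixels","K","R","t")})
    cv2.imwrite(f"pics/{name}.png",s["pixels"][:,:,::-1]); return s
def load(name): return dict(np.load(f"pics/{name}.npz"))
def crop(name,x0,y0,x1,y1,k,out):
    im=load(name)["pixels"][y0:y1,x0:x1,::-1]
    cv2.imwrite(f"pics/{out}.png",cv2.resize(im,None,fx=k,fy=k,interpolation=cv2.INTER_CUBIC))
def ray(s,p):
    d=s["R"].T@np.linalg.inv(s["K"])@np.array([p[0],p[1],1.]); return -s["R"].T@s["t"],d/np.linalg.norm(d)
def onz(s,p,z):
    o,d=ray(s,p); return o+d*(z-o[2])/d[2]
def tri(*sp):
    A=np.zeros((3,3));b=np.zeros(3)
    for s,p in sp:
        o,d=ray(s,p);M=np.eye(3)-np.outer(d,d);A+=M;b+=M@o
    X=np.linalg.solve(A,b); return X,[float(np.linalg.norm(proj(s,X)-np.array(p))) for s,p in sp]
def proj(s,X):
    c=s["K"]@(s["R"]@np.asarray(X,float)+s["t"]); return c[:2]/c[2]
E
python3 - <<'E'
from h import *
a=snap("scene","b_scene");b=snap("side","b_side")
for nm,ps,pd in [("camgrey",(348,265),(258,200)),("camred",(292,260),(308,182)),("stand",(230,262),(353,160)),("green",(198,198),(447,193)),("rack",(418,210),(218,285))]:
    print(nm,onz(a,ps,10).round(),onz(b,pd,10).round())
crop("b_scene",180,160,380,290,4,"c1");crop("b_scene",380,170,460,240,8,"c2");crop("b_side",170,220,270,320,6,"c3");crop("b_side",220,110,400,230,4,"c4")
E
```

```text
camgrey [683.  -4.  10.] [691. -11.  10.]
camred [ 625. -169.   10.] [ 628. -178.   10.]
stand [ 589. -359.   10.] [ 586. -360.   10.]
green [ 270. -449.   10.] [ 265. -456.   10.]
rack [507. 289.  10.] [543. 275.  10.]
```

View pics/c1.png

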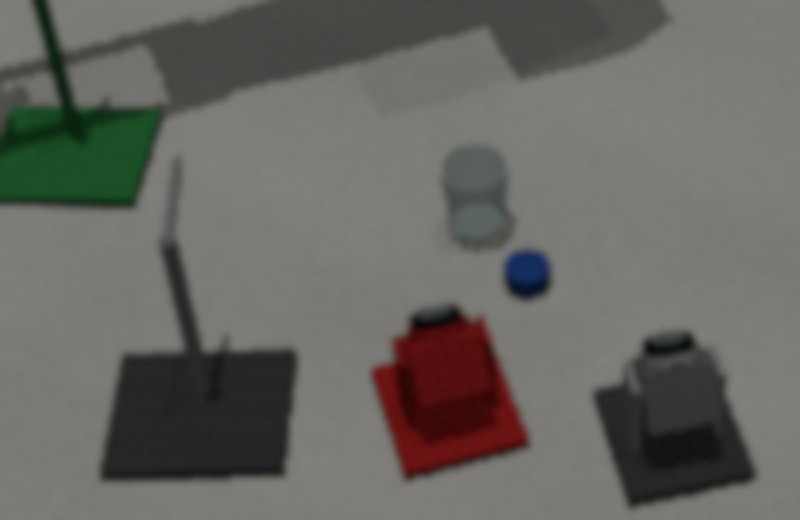

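View pics/c2.png

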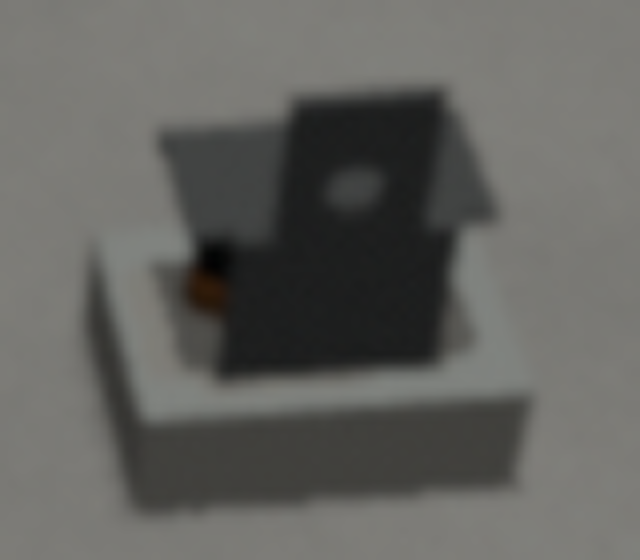

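View pics/c3.png

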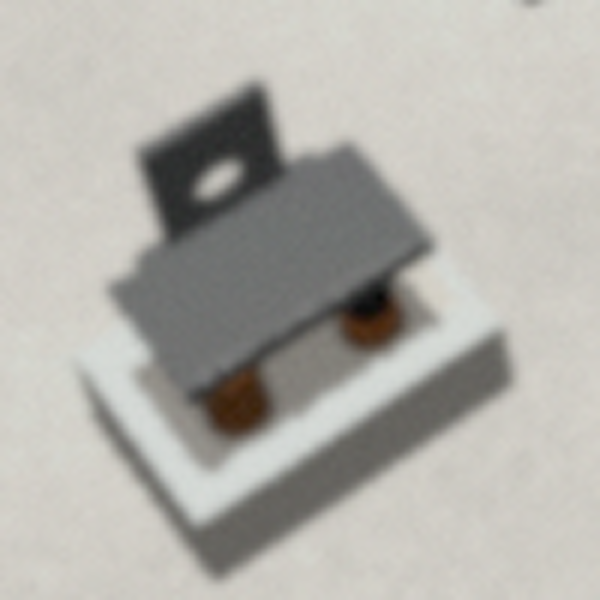

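View pics/c4.png

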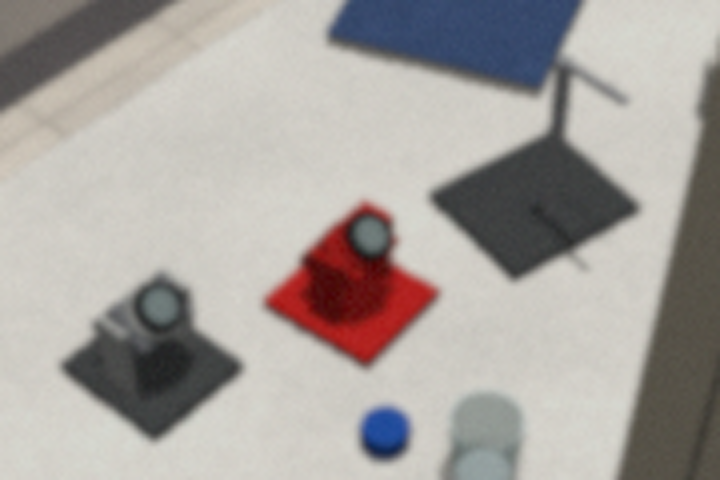

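Run:
```python
from h import *
a=load("b_scene");b=load("b_side")
print("cams",(-a["R"].T@a["t"]).round(),(-b["R"].T@b["t"]).round())
for nm,p,q in [("lipL+y",(435.6,181.5),(193.8,245.5)),("lip-y",(416.6,182.5),(213.3,234.2)),("hole",(424.1,193.6),(206.5,250)),
("pegtip",(224.5,200),(376.3,135.3)),("pegpost",(222,221),(361,126.5)),("lens",(180+667/4,160+343/4),(220+160/4,110+305/4)),("beaker rim",(180+474/4,160+160/4),(220+487/4,110+420/4)),("cap",(180+528/4,160+265/4),(220+386/4,110+428/4))]:
    X,e=tri((a,p),(b,q)); print(nm,X.round(1),np.round(e,1))
# stand foot corners c1, at z=12
for p in [(123,353),(296,350),(283,474),(103,477)]: print("foot",onz(a,(180+p[0]/4,160+p[1]/4),12).round(1))
for p in [(557,135),(640,208),(515,278),(430,195)]: print("footside",onz(b,(220+p[0]/4,110+p[1]/4),12).round(1))
for p in [(100,240),(148,418),(530,392)]: print("rack",onz(a,(380+p[0]/8,170+p[1]/8),55).round(1))
for p in [(80,362),(200,523),(508,328)]: print("rackside",onz(b,(170+p[0]/6,220+p[1]/6),55).round(1))
```

```text
cams [1566. -257. 1166.] [-113.  583. 1188.]
lipL+y [572.3 295.2 195.8] [0.9 1.1]
lip-y [563.6 238.5 195.7] [0.4 0.5]
hole [569.2 266.6 148.4] [0.5 0.7]
pegtip [ 496.6 -343.6  189.8] [0.8 0.8]
pegpost [ 567.4 -357.6  174. ] [0.7 0.6]
lens [673.   -9.6  90.9] [0.8 0.8]
beaker rim [ 425.9 -110.7   71.2] [0.4 0.4]
cap [503.9 -83.2  17.8] [0.7 0.8]
foot [ 519.9 -414.8   12. ]
foot [ 548.5 -279.2   12. ]
foot [ 668.3 -302.3   12. ]
foot [ 640.3 -435.1   12. ]
footside [ 621.5 -435.4   12. ]
footside [ 511.  -414.7   12. ]
footside [ 536.2 -278.4   12. ]
footside [ 653.1 -301.6   12. ]
rack [483.7 201.6  55. ]
rack [586.6 187.4  55. ]
rack [608.1 341.5  55. ]
rackside [597.4 341.2  55. ]
rackside [494.9 354.2  55. ]
rackside [470.2 197.5  55. ]
```

```bash
cat >> h.py <<'E'
from scipy.spatial.transform import Rotation as Ro
def tool():
    s=r.sense(); return np.array(s["tool_pos"]),Ro.from_euler("xyz",s["tcp_rot"],degrees=True).as_matrix(),s
def go(P,yaw=None):
    p,R,s=tool(); d=R.T@(np.asarray(P,float)-p)/1000
    y=Ro.from_matrix(R).as_euler("xyz",degrees=True)[2]
    t=0 if yaw is None else -np.radians((yaw-y+180)%360-180)
    print("t %.2f pos %s rot %s gap %.1f"%(s["time"],p.round(1),np.round(s["tcp_rot"],2),s["finger_gap"]))
    print("shift",d.round(4),"turn",round(float(t),4),"dist",round(float(np.linalg.norm(d)),3))
E
python3 - <<'E'
from h import *
w=r.snapshot("wrist");p,R,s=tool();c=-w["R"].T@w["t"];print("cam in tool",(R.T@(c-p)).round(1),"fwd in tool",(R.T@w["R"][2]).round(3))
go([540,267,380],81.5)
E
```

```text
cam in tool [ 6.710e+01 -1.000e-01 -1.423e+02] fwd in tool [-0.263 -0.001  0.965]
t 0.30 pos [ 165.1 -576.6  230.9] rot [-1.7997e+02 -1.0000e-02  1.5980e+01] gap 85.2
shift [ 0.5926 -0.708  -0.1486] turn -1.1436 dist 0.935
```

```bash
python3 -m jog '[[0,0,-0.07,0,1],[0,0,-0.15,0,1],[0.6,-0.71,-0.15,-1.14,1],[0.6,-0.71,-0.15,-1.14,1],[0.6,-0.71,-0.15,-1.14,1],[0.6,-0.71,-0.15,-1.14,1],[0.6,-0.71,-0.15,-1.14,1],[0.6,-0.71,-0.15,-1.14,1],[0.6,-0.71,-0.15,-1.14,1],[0.6,-0.71,-0.15,-1.14,1],[0.6,-0.71,-0.15,-1.14,1],[0.6,-0.71,-0.15,-1.14,1],[0.6,-0.71,-0.15,-1.14,1],[0.6,-0.71,-0.15,-1.14,1],[0.6,-0.71,-0.15,-1.14,1],[0.6,-0.71,-0.15,-1.14,1],[0.6,-0.71,-0.15,-1.14,1],[0.6,-0.71,-0.15,-1.14,1],[0.6,-0.71,-0.15,-1.14,1],[0.6,-0.71,-0.15,-1.14,1]]' 60
python3 -c "
from h import *
go([540,267,380],81.5)"
```

```text
time: 2.3
tool_pos: [534.3, 245.0, 379.8]
tcp_rot: [180.0, -0.0, 81.3]
ft_force: [0.8, -0.8, 0.0]
finger_gap: 85.7
t 2.30 pos [534.3 245.  379.8] rot [ 1.7999e+02 -4.0000e-02  8.1310e+01] gap 85.7
shift [ 0.0226  0.0023 -0.0002] turn -0.0033 dist 0.023
```

```bash
python3 -m jog '[[0.02,0,0,0,1],[0.02,0,0,0,1],[0.02,0,0,0,1]]' 
python3 -c "
from h import *
snap('wrist','d_wrist');snap('side','d_side')
crop('d_wrist',200,100,500,320,2.6,'d1')
go([540,267,380],81.5)"
```

```text
time: 2.6
tool_pos: [537.2, 264.9, 379.4]
tcp_rot: [-180.0, 0.0, 81.4]
ft_force: [-0.5, -0.6, -0.3]
finger_gap: 85.5
t 2.70 pos [537.3 263.8 380.1] rot [ 1.7997e+02 -3.0000e-02  8.1260e+01] gap 85.2
shift [0.0035 0.0022 0.0001] turn -0.0041 dist 0.004
```

View pics/d_wrist.png

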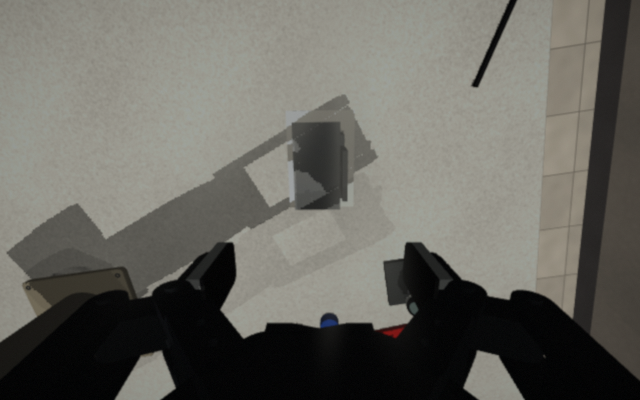

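```bash
python3 -c "
from h import *
crop('d_wrist',270,95,380,220,6,'d2')
"
```

```text
(no output)
```

View pics/d2.png

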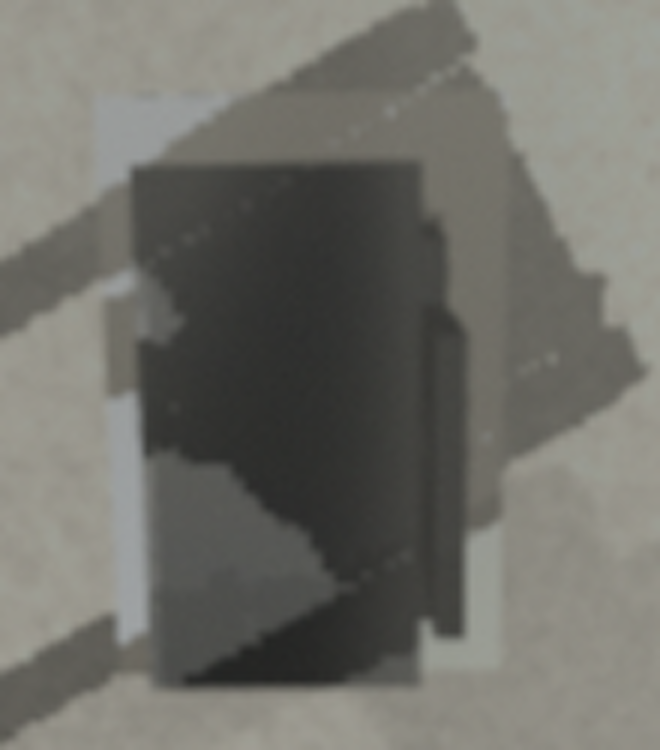

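```bash
python3 -c "
from h import *
w=load('d_wrist');f=lambda x,y:(270+(x+.5)/6-.5,95+(y+.5)/6-.5)
a=onz(w,f(452,322),199);b=onz(w,f(448,632),199);print(a,b,(a+b)/2,np.degrees(np.arctan2(*(a-b)[:2][::1])))
for p in [(98,95),(120,645),(505,95),(500,668)]: print(onz(w,f(*p),55).round(1))
for p in [(132,165),(155,687),(420,165),(420,687)]: print('roof',onz(w,f(*p),131).round(1))
"
```

```text
[572.33505349 298.59569414 199.        ] [563.89140254 238.29385891 199.        ] [568.11322801 268.44477653 199.        ] 7.970909449393236
[498.3 356.9  55. ]
[477.3 207.2  55. ]
[604.7 340.8  55. ]
[584.7 183.9  55. ]
roof [511.1 336.9 131. ]
roof [495.2 215.6 131. ]
roof [574.8 327.2 131. ]
roof [558.9 206.  131. ]
```

```bash
python3 -c "
from h import *
go([568.1,268.4,173],82)"
```

```text
t 2.70 pos [537.3 263.8 380.1] rot [ 1.7997e+02 -3.0000e-02  8.1260e+01] gap 85.2
shift [0.0091 0.0296 0.2071] turn -0.0129 dist 0.209
```

```bash
python3 -m jog '[[0.009,0.03,0.03,-0.013,1],[0.009,0.03,0.07,-0.013,1],[0.009,0.03,0.11,-0.013,1],[0.009,0.03,0.15,-0.013,1],[0.009,0.03,0.19,-0.013,1],[0.009,0.03,0.207,-0.013,1],[0.009,0.03,0.207,-0.013,1],[0.009,0.03,0.207,-0.013,1],[0.009,0.03,0.207,-0.013,1]]' 
python3 -c "
from h import *
go([568.1,268.4,173],82)
snap('wrist','e_wrist');crop('e_wrist',220,80,440,280,3.5,'e1');print(r.sense()['ft_force'])"
```

```text
time: 3.6
tool_pos: [570.2, 268.6, 176.6]
tcp_rot: [179.7, -0.2, 82.0]
ft_force: [0.3, 0.9, -0.1]
finger_gap: 85.7
t 3.60 pos [570.2 268.6 176.6] rot [ 1.7972e+02 -1.6000e-01  8.1990e+01] gap 85.7
shift [-0.0005 -0.0021  0.0036] turn -0.0002 dist 0.004
[-0.56216855  0.39055669 -0.3954978 ]
```

View pics/e1.png

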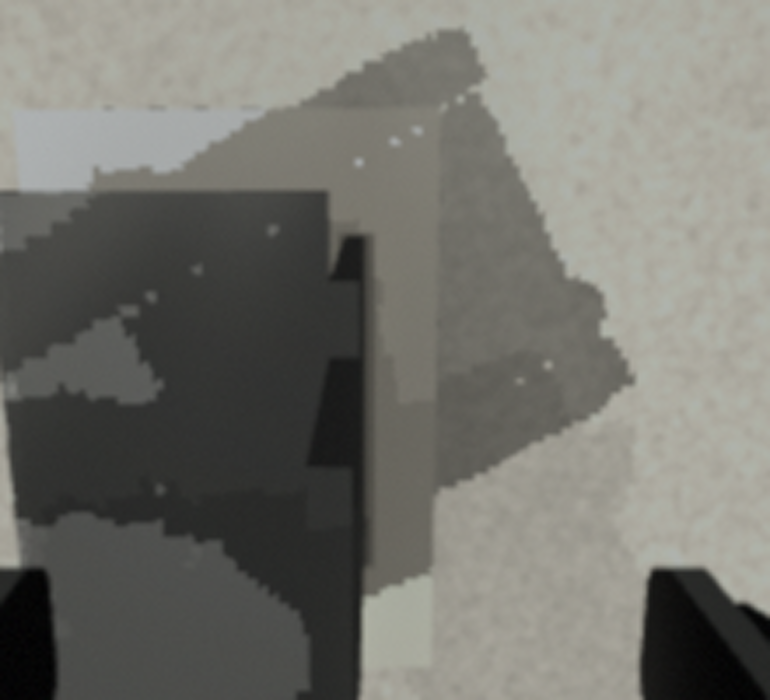

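```bash
python3 -m jog '[[-0.0005,-0.002,0.0035,0,1],[-0.0005,-0.002,0.0035,0,0],[-0.0005,-0.002,0.0035,0,0],[-0.0005,-0.002,0.0035,0,0],[-0.0005,-0.002,0.0035,0,0],[-0.0005,-0.002,0.0035,0,0],[-0.0005,-0.002,0.0035,0,0],[-0.0005,-0.002,0.0035,0,0]]' 60
python3 -c "
from h import *
go([568.1,268.4,173],82);print(r.sense()['ft_force'])"
```

```text
time: 4.45
tool_pos: [569.0, 268.3, 173.2]
tcp_rot: [179.6, -0.2, 82.0]
ft_force: [5.3, -0.9, -2.1]
finger_gap: 5.1
t 4.45 pos [569.  268.3 173.2] rot [ 1.7961e+02 -1.7000e-01  8.1990e+01] gap 5.1
shift [-0.     -0.0009  0.0002] turn -0.0001 dist 0.001
[ 5.30818086 -0.88396635 -2.14657532]
```

```bash
python3 -m jog '[[0,0,-0.02,0,0],[0,0,-0.05,0,0],[0,0,-0.09,0,0],[0,0,-0.13,0,0],[0,0,-0.13,0,0]]' 60
python3 -c "
from h import *
snap('side','f_side');crop('f_side',130,160,290,320,4,'f1');print(r.sense()['ft_force'])
go([450,-335,303],78.5)"
```

```text
time: 4.95
tool_pos: [570.1, 269.1, 311.0]
tcp_rot: [179.1, -0.5, 82.0]
ft_force: [0.3, 0.3, 0.1]
finger_gap: 4.6
[-0.24036486  0.46990135 -1.73595604]
t 5.00 pos [569.3 268.8 307.4] rot [179.3   -0.36  82.  ] gap 5.2
shift [-6.145e-01 -3.410e-02  1.000e-04] turn 0.0611 dist 0.615
```

View pics/f1.png

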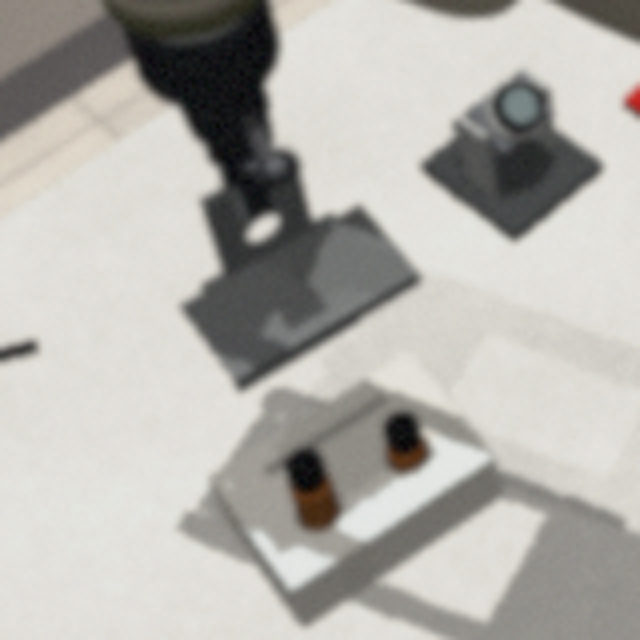

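```bash
python3 -m jog '[[-0.02,-0.001,0,0,0],[-0.055,-0.003,0,0.005,0],[-0.1,-0.005,0,0.01,0],[-0.145,-0.008,0,0.015,0],[-0.19,-0.011,0,0.02,0],[-0.235,-0.013,0,0.025,0],[-0.28,-0.016,0,0.03,0],[-0.325,-0.018,0,0.035,0],[-0.37,-0.02,0,0.04,0],[-0.415,-0.023,0,0.045,0],[-0.46,-0.025,0,0.05,0],[-0.505,-0.028,0,0.055,0],[-0.55,-0.03,0,0.06,0],[-0.585,-0.032,0,0.06,0],[-0.605,-0.033,0,0.06,0],[-0.614,-0.034,0,0.06,0],[-0.614,-0.034,0,0.06,0],[-0.614,-0.034,0,0.06,0],[-0.614,-0.034,0,0.06,0]]' 60
python3 -c "
from h import *
snap('wrist','g_wrist');snap('scene','g_scene');snap('side','g_side');crop('g_side',270,60,470,210,4,'g2');crop('g_scene',150,100,320,290,4,'g1');print(r.sense()['ft_force'])
go([450,-335,303],78.5)"
```

```text
time: 6.9
tool_pos: [450.7, -333.2, 302.9]
tcp_rot: [179.3, -0.4, 78.6]
ft_force: [-0.4, 0.3, -0.6]
finger_gap: 5.1
[-0.46752082 -0.2223624  -1.69953775]
t 7.05 pos [ 450.7 -333.6  303.3] rot [179.3   -0.4   78.65] gap 5.0
shift [-0.0015 -0.0004  0.0003] turn 0.0025 dist 0.002
```

View pics/g_wrist.png

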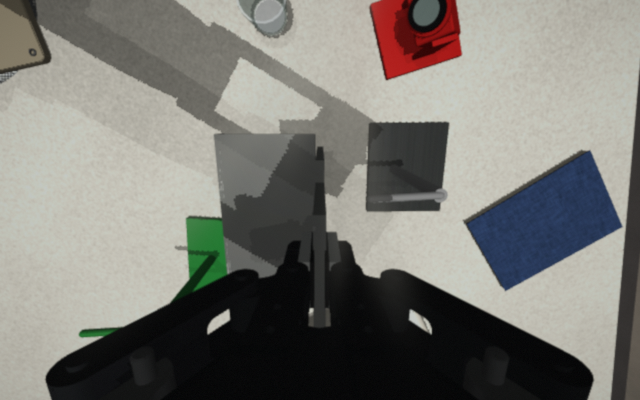

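View pics/g2.png

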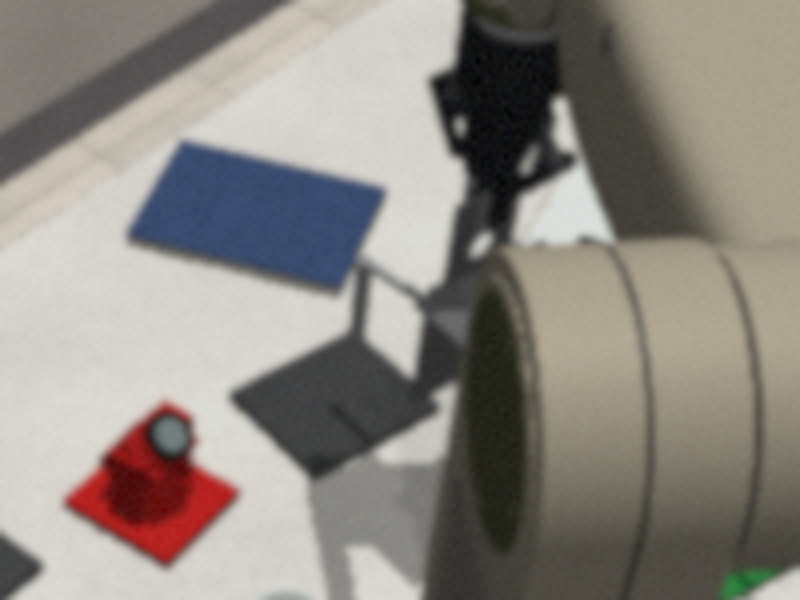

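View pics/g1.png

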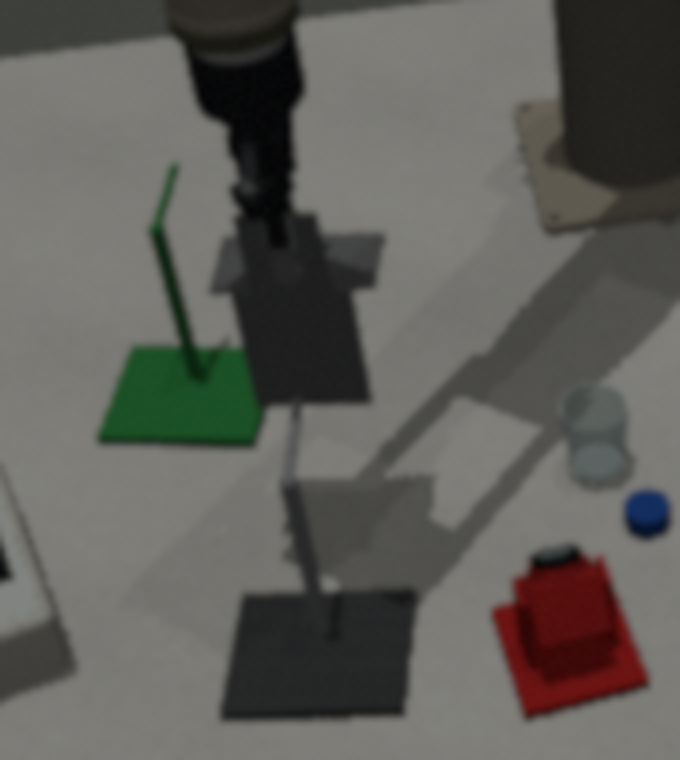

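```bash
python3 -c "
from h import *
crop('g_wrist',350,110,460,220,6,'g3')
"
```

```text
(no output)
```

View pics/g3.png

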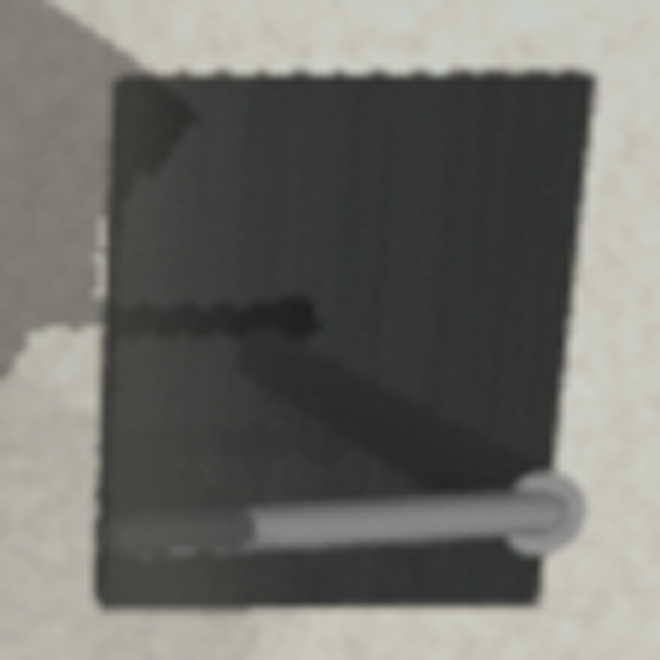

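```bash
python3 -c "
from h import *
im=load('g_wrist')['pixels'][185:215,350:460,::-1].astype(float)
im=np.clip((im/140)**0.6*255,0,255).astype('uint8')
cv2.imwrite('pics/g4.png',cv2.resize(im,None,fx=7,fy=7,interpolation=cv2.INTER_CUBIC))
"
```

```text
(no output)
```

View pics/g4.png

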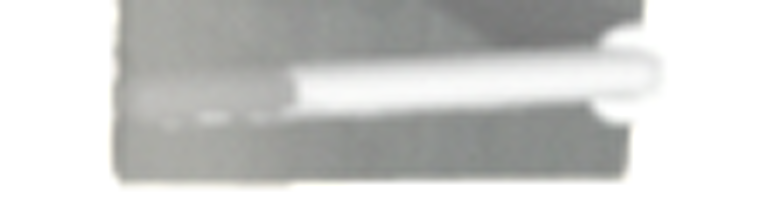

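```bash
python3 -c "
from h import *
w=load('g_wrist')
a=onz(w,(368.3,198.2),192);b=onz(w,(440.3,195),182);b2=onz(w,(440.3,195),184)
print(a,b,b-a,np.linalg.norm((b-a)[:2]),np.degrees(np.arctan2((b-a)[1],(b-a)[0])))
m=onz(w,(350+300/7,185+88/7),188);print(m)
# check in scene/side
for n,ab in(('g_scene',(a,b)),('g_side',(a,b))):
  s=load(n);print(n,[proj(s,x).round(1) for x in ab])
# where is held guard in images: lip/plate
E=1
"
```

```text
[ 497.40532797 -343.28184892  192.        ] [ 568.14856894 -357.09036769  182.        ] [ 70.74324097 -13.80851877 -10.        ] 72.07830001725137 -11.044809608629071
[ 521.01466968 -348.53323522  188.        ]
g_scene [array([223.8, 199.2]), array([221.1, 218.9])]
g_side [array([375.4, 135.2]), array([360.4, 124.9])]
```

```bash
python3 -c "
from h import *
go([453.3,-334.8,212],79);p,R,s=tool();print((R.T@np.array([.981,-.193,0])).round(3))"
```

```text
t 7.05 pos [ 450.7 -333.6  303.3] rot [179.3   -0.4   78.65] gap 5.0
shift [-0.0013  0.0017  0.0913] turn -0.0062 dist 0.091
[0.004 1.    0.012]
```

```bash
python3 -m jog '[[-0.001,0.002,0.02,-0.006,0],[-0.001,0.002,0.05,-0.006,0],[-0.001,0.002,0.08,-0.006,0],[-0.001,0.002,0.091,-0.006,0],[-0.001,0.002,0.091,-0.006,0],[-0.001,0.002,0.091,-0.006,0]]' 60
python3 -c "
from h import *
snap('wrist','i_wrist');snap('scene','i_scene');crop('i_scene',170,140,280,280,5,'i1');crop('i_wrist',290,100,470,240,4.4,'i2')
go([453.3,-334.8,212],79)"
```

```text
time: 7.65
tool_pos: [454.2, -334.8, 213.8]
tcp_rot: [179.2, -0.4, 79.0]
ft_force: [-0.0, -0.6, -1.3]
finger_gap: 4.6
t 7.75 pos [ 454.6 -335.3  214.7] rot [179.13  -0.3   79.  ] gap 4.8
shift [ 0.0002 -0.0014  0.0026] turn -0.0 dist 0.003
```

View pics/i1.png

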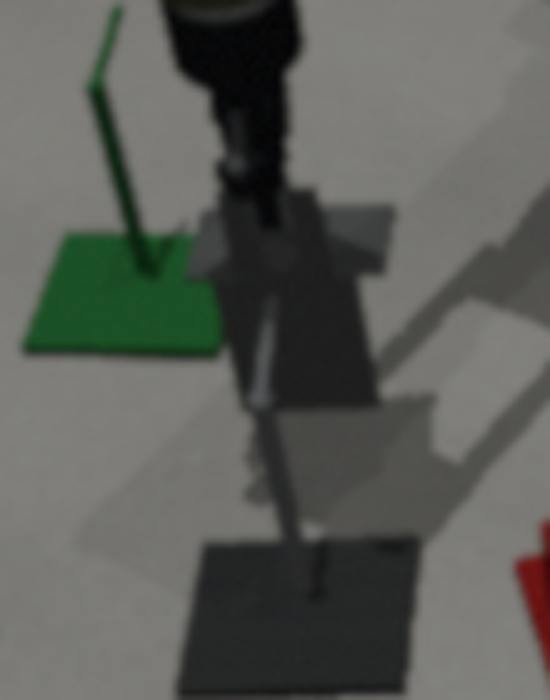

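View pics/i2.png

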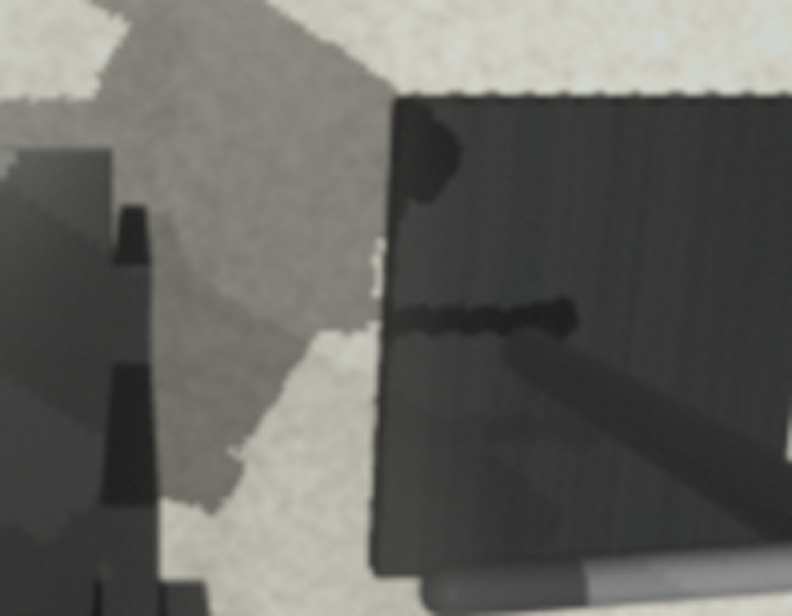

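```bash
python3 -c "
from h import *
w=load('i_wrist');s=load('i_scene')
print('tip',onz(w,(290+426/4.4,100+585/4.4),192))
p,R,st=tool()
yw=np.radians(79-90);ux=np.array([np.cos(yw),np.sin(yw),0]);uy=np.array([-ux[1],ux[0],0]);z=np.array([0,0,1])
top=p+z*26;
for nm,X in(('lip-',top-30*uy),('lip+',top+30*uy),('hole',top-48*z),('foot-',top-184*z-45*uy),('foot+',top-184*z+45*uy)):print(nm,X.round(1),proj(s,X).round(1))
"
```

```text
tip [ 496.67264345 -343.01608327  192.        ]
lip- [ 448.9 -364.7  240.7] [212.9 177.7]
lip+ [ 460.3 -305.8  240.7] [233.  177.1]
hole [ 454.6 -335.3  192.7] [225.5 189.3]
foot- [ 446.  -379.5   56.7] [218.2 220.5]
foot+ [ 463.2 -291.1   56.7] [245.9 219.7]
```

```bash
python3 -c "
from h import *
u=np.array([.981,-.193,0])
go(np.array([497,-343.2,213.5])-15*u,79)
go(np.array([497,-343.2,212.5])+10*u,79)
go(np.array([497,-343.2,210.5])+30*u,79)
go(np.array([497,-343.2,200.5])+30*u,79)"
```

```text
t 7.75 pos [ 454.6 -335.3  214.7] rot [179.13  -0.3   79.  ] gap 4.8
shift [0.0004 0.0281 0.0016] turn -0.0 dist 0.028
t 7.75 pos [ 454.6 -335.3  214.7] rot [179.13  -0.3   79.  ] gap 4.8
shift [0.0003 0.0531 0.003 ] turn -0.0 dist 0.053
t 7.75 pos [ 454.6 -335.3  214.7] rot [179.13  -0.3   79.  ] gap 4.8
shift [0.0002 0.0731 0.0053] turn -0.0 dist 0.073
t 7.75 pos [ 454.6 -335.3  214.7] rot [179.13  -0.3   79.  ] gap 4.8
shift [0.0002 0.0729 0.0153] turn -0.0 dist 0.074
```

```bash
python3 -m jog '[[0,0.014,0.0016,0,0],[0,0.028,0.0016,0,0],[0,0.035,0.002,0,0],[0,0.045,0.0025,0,0],[0,0.055,0.003,0,0],[0,0.064,0.004,0,0],[0,0.073,0.0053,0,0],[0,0.073,0.0053,0,0],[0,0.073,0.0053,0,0]]' 60
python3 -c "
from h import *
print(r.sense()['ft_force'])
snap('wrist','j_wrist');snap('scene','j_scene');crop('j_scene',170,140,280,280,5,'j1');crop('j_wrist',270,100,450,240,4.4,'j2')
u=np.array([.981,-.193,0])
go(np.array([497,-343.2,201])+30*u,79)"
```

```text
time: 8.65
tool_pos: [526.3, -349.1, 210.1]
tcp_rot: [179.2, -0.3, 79.0]
ft_force: [-0.4, 0.2, -1.2]
finger_gap: 4.9
[-0.36157496  0.23389911 -1.17375092]
t 8.75 pos [ 526.  -349.2  210.4] rot [179.15  -0.3   78.99] gap 5.4
shift [0.0002 0.0002 0.0094] turn -0.0001 dist 0.009
```

View pics/j1.png

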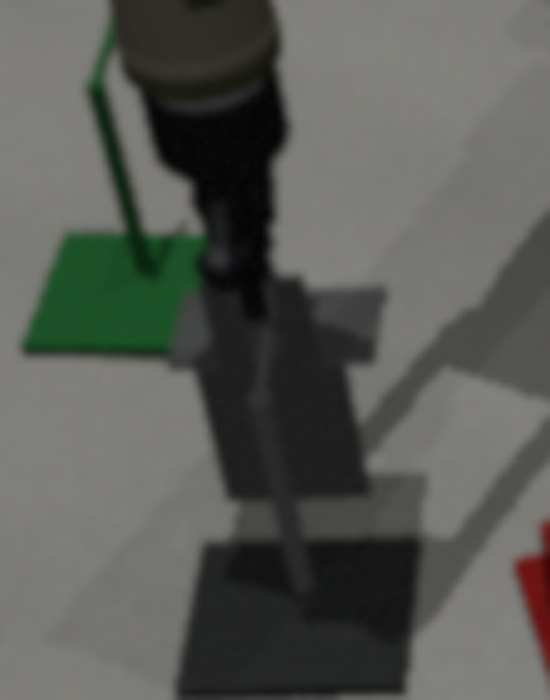

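View pics/j2.png

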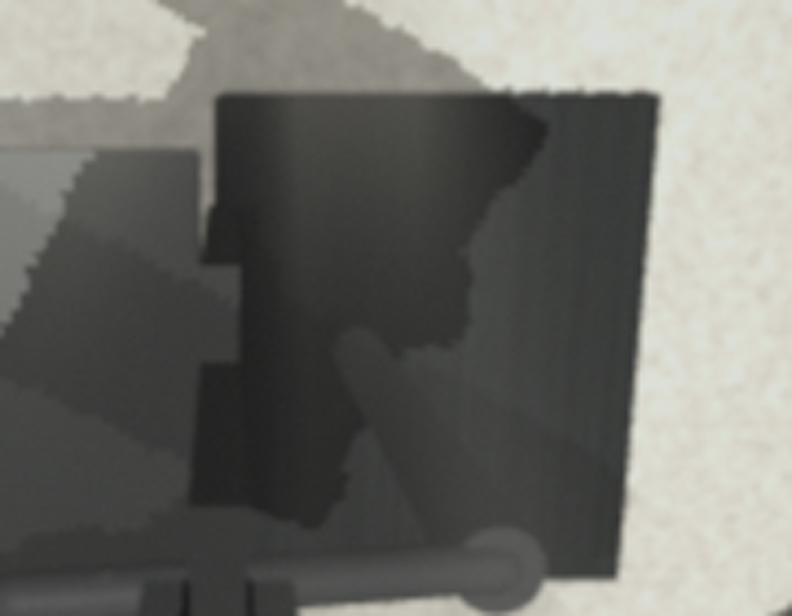

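```bash
python3 -m jog '[[0,0,0.003,0,0],[0,0,0.006,0,0],[0,0,0.008,0,0],[0,0,0.0095,0,0],[0,0,0.0095,0,0],[0,0,0.0095,0,0]]' 60
python3 -c "
from h import *
print(r.sense()['ft_force'])"
```

```text
time: 9.35
tool_pos: [526.2, -349.2, 201.2]
tcp_rot: [179.1, -0.3, 79.0]
ft_force: [-2.1, 1.0, 2.4]
finger_gap: 5.3
[-2.11844596  0.97457637  2.41540389]
```

```bash
python3 -m jog '[[0,0,0,0,0.1],[0,0,0,0,0.2],[0,0,0,0,0.35],[0,0,0,0,0.35],[0,0,-0.015,0,0.35],[0,0,-0.04,0,0.35],[0,0,-0.075,0,0.35],[0,0,-0.12,0,0.35],[0,0,-0.12,0,0.35]]' 60
python3 -c "
from h import *
print(r.sense()['ft_force'])
snap('wrist','k_wrist');snap('scene','k_scene');crop('k_scene',170,140,280,280,5,'k1');crop('k_wrist',200,60,480,280,2.8,'k2')"
```

```text
time: 10.25
tool_pos: [526.4, -351.2, 331.4]
tcp_rot: [178.4, 0.1, 79.0]
ft_force: [1.1, -0.3, 1.5]
finger_gap: 29.9
[ 1.05001511 -0.30630731  1.51678954]
```

View pics/k1.png

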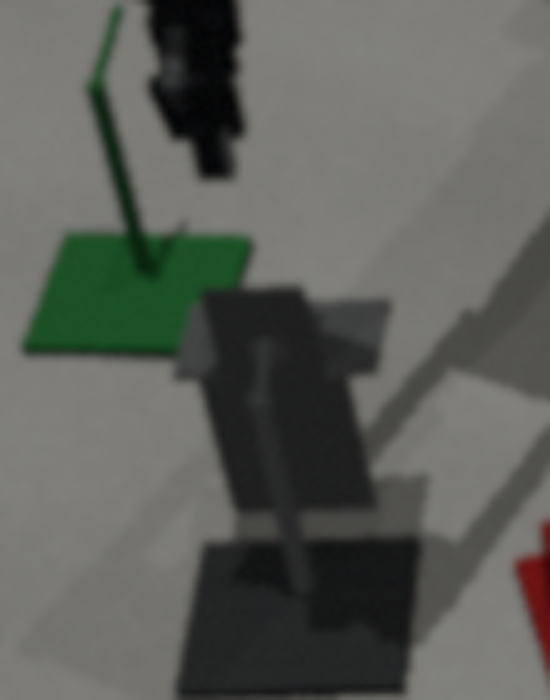

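View pics/k2.png

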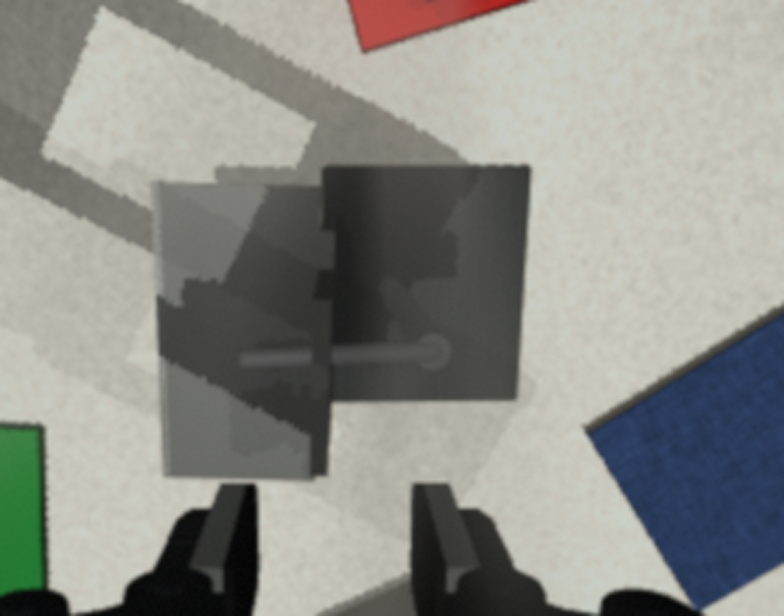

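```bash
python3 -c "
from h import *
go([640,-10,330],172)
a=load('b_scene');b=load('b_side')
for p in [(597,393),(632,505),(752,477)]: print(onz(a,(180+p[0]/4,160+p[1]/4),10).round(1))
for p in [(62,365),(155,438),(242,368)]: print(onz(b,(220+p[0]/4,110+p[1]/4),10).round(1))
"
```

```text
t 10.35 pos [ 525.1 -350.1  324.7] rot [ 1.7886e+02 -1.5000e-01  7.8990e+01] gap 29.8
shift [ 0.3558  0.0479 -0.0034] turn -1.6233 dist 0.359
[644.4 -54.6  10. ]
[753.5 -53.1  10. ]
[749.1  40.2  10. ]
[739.7  41.5  10. ]
[631.1  40.4  10. ]
[632.8 -55.2  10. ]
```

```bash
python3 -m jog '[[0.03,0,-0.005,-0.15,0.6],[0.08,0.01,-0.005,-0.3,0.6],[0.13,0.02,-0.005,-0.45,0.6],[0.18,0.03,-0.005,-0.6,0.6],[0.22,0.035,-0.005,-0.75,0.6],[0.26,0.04,-0.005,-0.9,0.6],[0.3,0.045,-0.005,-1.05,0.6],[0.33,0.048,-0.005,-1.2,0.6],[0.35,0.048,-0.005,-1.35,0.6],[0.356,0.048,-0.005,-1.5,0.6],[0.356,0.048,-0.005,-1.62,0.6],[0.356,0.048,-0.005,-1.62,0.6],[0.356,0.048,-0.005,-1.62,0.6],[0.356,0.048,-0.005,-1.62,0.6]]' 60
python3 -c "
from h import *
snap('wrist','l_wrist');print(r.sense()['joint_pos'].round(1))
go([640,-10,330],172)"
```

```text
time: 11.75
tool_pos: [639.9, -10.1, 331.1]
tcp_rot: [179.9, 1.1, 171.6]
ft_force: [0.1, 0.1, 0.7]
finger_gap: 51.3
[ -5.5  11.6  70.4   0.   96.9 -87.2]
t 11.80 pos [639.9 -10.2 331.3] rot [179.9    1.11 171.65] gap 51.6
shift [-0.      0.0002  0.0013] turn -0.0061 dist 0.001
```

View pics/l_wrist.png

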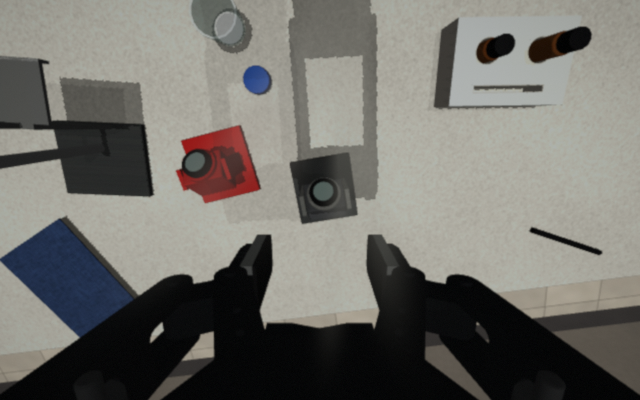

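```bash
python3 -c "
from h import *
crop('l_wrist',270,140,380,240,6,'l1');crop('l_wrist',425,5,605,120,4.4,'l2')
"
```

```text
(no output)
```

View pics/l1.png

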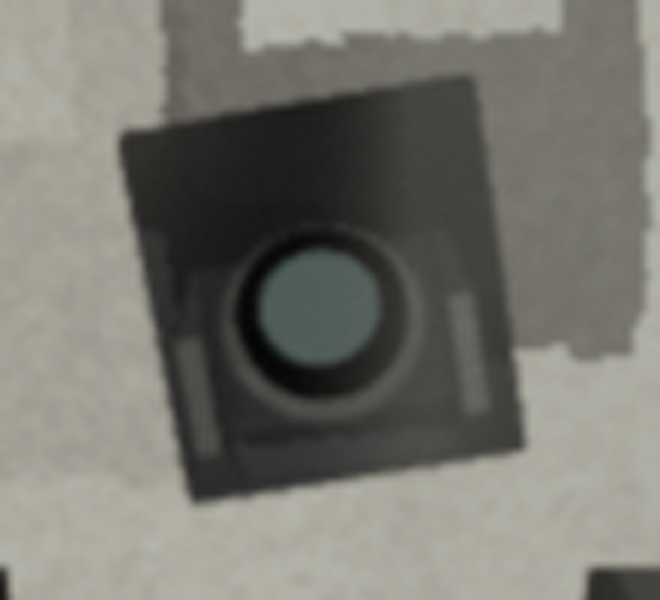

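View pics/l2.png

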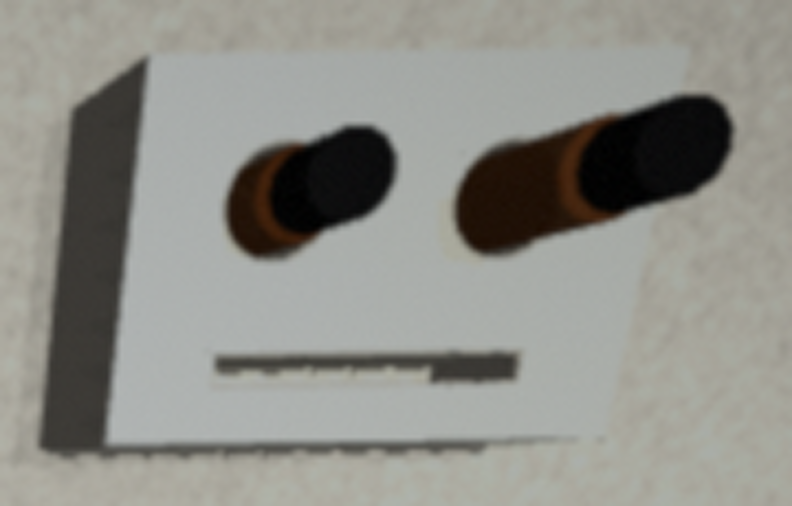

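```bash
python3 -c "
from h import *
w=load('l_wrist');f=lambda x,y:(270+(x+.5)/6-.5,140+(y+.5)/6-.5);g=lambda x,y:(425+(x+.5)/4.4-.5,5+(y+.5)/4.4-.5)
print('lens',onz(w,f(319,306),95))
F=[onz(w,f(*p),10) for p in [(120,132),(475,75),(525,448),(193,502)]];print(np.round(F,1))
for i,j in((0,1),(3,2),(3,0),(2,1)):
  d=F[j]-F[i];print(np.degrees(np.arctan2(d[1],d[0])).round(1))
print('tall top',onz(w,g(683,145),115),'short top',onz(w,g(350,175),90))
print('slot c',sum(onz(w,g(*p),55) for p in[(214,352),(518,352),(516,380),(212,386)])/4)
C=[onz(w,g(*p),55) for p in[(148,55),(688,47),(605,440),(105,445)]];print(np.round(C,1),sum(C)/4)
d=C[1]-C[0];print(np.degrees(np.arctan2(-d[0],d[1])));d=C[2]-C[3];print(np.degrees(np.arctan2(-d[0],d[1])))
a=load('b_scene');b=load('b_side');X=tri((w,f(319,306)),(a,(346.75,245.75)),(b,(260,186.25)));print(X)
"
```

```text
lens [670.50164489  -8.39974228  95.        ]
[[635.9 -57.4  10. ]
 [634.6  41.   10. ]
 [743.9  43.   10. ]
 [746.3 -55.3  10. ]]
90.7
91.4
-178.9
-179.0
tall top [529.97876667 306.66584375 115.        ] short top [521.29660517 237.18108177  90.        ]
slot c [572.87025044 265.7591015   55.        ]
[[475.7 198.4  55. ]
 [496.7 356.7  55. ]
 [606.2 343.1  55. ]
 [584.3 184.   55. ]] [540.72242168 270.533803    55.        ]
-7.569508868078817
-7.812125615789437
(array([672.37813596,  -9.11597389,  90.74453636]), [0.6826735091428209, 0.7971733782976808, 0.8752206008073837])
```

```bash
python3 -c "
from h import *
go([529,307.5,240],172.3)
go([529,307.5,62],172.3)
"
```

```text
t 11.80 pos [639.9 -10.2 331.3] rot [179.9    1.11 171.65] gap 51.6
shift [0.1576 0.298  0.0888] turn -0.0113 dist 0.349
t 11.80 pos [639.9 -10.2 331.3] rot [179.9    1.11 171.65] gap 51.6
shift [0.1611 0.2977 0.2667] turn -0.0113 dist 0.431
```

```bash
python3 -m jog '[[0.02,0.037,0.01,0,0.6],[0.04,0.075,0.02,0,0.6],[0.06,0.11,0.03,0,0.6],[0.08,0.15,0.045,0,0.6],[0.1,0.19,0.055,-0.01,0.6],[0.12,0.23,0.07,-0.01,0.6],[0.14,0.265,0.08,-0.01,0.6],[0.158,0.298,0.089,-0.01,0.6],[0.158,0.298,0.089,-0.01,0.6],[0.158,0.298,0.089,-0.01,0.6],[0.158,0.298,0.089,-0.01,0.6]]' 60
python3 -c "
from h import *
snap('wrist','m_wrist')
go([529,307.5,62],172.3)"
```

```text
time: 12.9
tool_pos: [529.3, 306.7, 240.2]
tcp_rot: [179.9, 1.2, 172.1]
ft_force: [0.0, -0.4, 0.8]
finger_gap: 51.0
t 12.95 pos [529.5 306.4 240.4] rot [179.9    1.16 172.11] gap 51.2
shift [0.0042 0.0007 0.1783] turn -0.0033 dist 0.178
```

View pics/m_wrist.png

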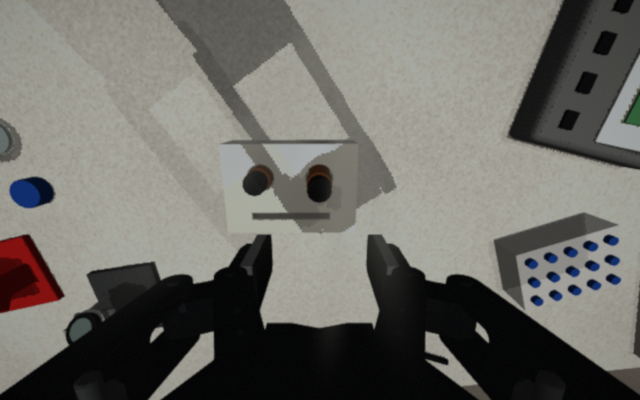

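```bash
python3 -c "
from h import *
w=load('m_wrist')
im=w['pixels'][130:240,210:365].astype(float);m=(w['pixels'].sum(2)<60);m[:,:290]=0;m[:,345:]=0;m[210:]=0;m[:165]=0
ys,xs=np.nonzero(m);print(len(xs),xs.mean(),ys.mean(),xs.min(),xs.max(),ys.min(),ys.max())
crop('m_wrist',210,130,370,240,5,'m1')
print(onz(w,(319,189.5),115))"
```

```text
385 316.5220779220779 187.9012987012987 308 325 175 201
[529.23608262 307.32149741 115.        ]
```

View pics/m1.png

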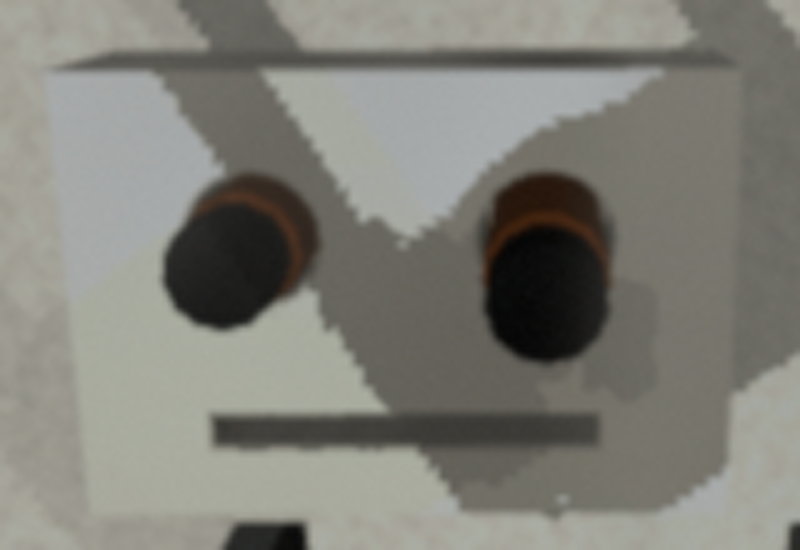

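```bash
python3 -m jog '[[0.001,0.001,0.03,0,0.6],[0.002,0.001,0.07,0,0.6],[0.003,0.001,0.11,0,0.6],[0.004,0.001,0.145,0,0.6],[0.004,0.001,0.168,0,0.6],[0.004,0.001,0.178,0,0.6],[0.004,0.001,0.178,0,0.6],[0.004,0.001,0.178,0,0.6],[0.004,0.001,0.178,0,0]]' 30
python3 -m jog '[[0,0,0,0,0],[0,0,0,0,0],[0,0,0,0,0],[0,0,0,0,0]]' 30
python3 -c "
from h import *
print(r.sense()['ft_force']);go([529,307.5,62],172.3)"
```

```text
time: 13.85
tool_pos: [530.9, 308.3, 64.7]
tcp_rot: [179.8, 1.3, 172.1]
ft_force: [0.2, 0.5, -0.7]
finger_gap: 37.9
time: 14.25
tool_pos: [531.4, 308.6, 65.5]
tcp_rot: [179.7, 1.4, 172.1]
ft_force: [0.6, -0.3, 4.8]
finger_gap: 26.8
[ 0.64412663 -0.3075504   4.76691922]
t 14.25 pos [531.4 308.6  65.5] rot [179.75   1.4  172.09] gap 26.8
shift [ 0.0023 -0.0014  0.0034] turn -0.0037 dist 0.004
```

```bash
python3 -m jog '[[0,0,-0.015,0,0],[0,0,-0.035,0,0],[0,0,-0.06,0,0],[0,0,-0.08,0,0],[0,0,-0.08,0,0],[0,0,-0.08,0,0]]' 30
python3 -c "
from h import *
print(r.sense()['ft_force']);go([618.3,270.1,145],172.3);go([618.3,270.1,93],172.3);snap('side','n_side');crop('n_side',130,160,290,320,4,'n1')"
```

```text
time: 14.85
tool_pos: [529.6, 308.6, 146.0]
tcp_rot: [179.7, 1.5, 172.1]
ft_force: [-1.3, 0.2, -1.2]
finger_gap: 27.0
[-1.26094647  0.20159443 -1.1859996 ]
t 14.85 pos [529.6 308.6 146. ] rot [179.71   1.45 172.09] gap 27.0
shift [-0.0931 -0.026   0.0032] turn -0.0036 dist 0.097
t 14.85 pos [529.6 308.6 146. ] rot [179.71   1.45 172.09] gap 27.0
shift [-0.0918 -0.0262  0.0552] turn -0.0036 dist 0.11
```

View pics/n1.png

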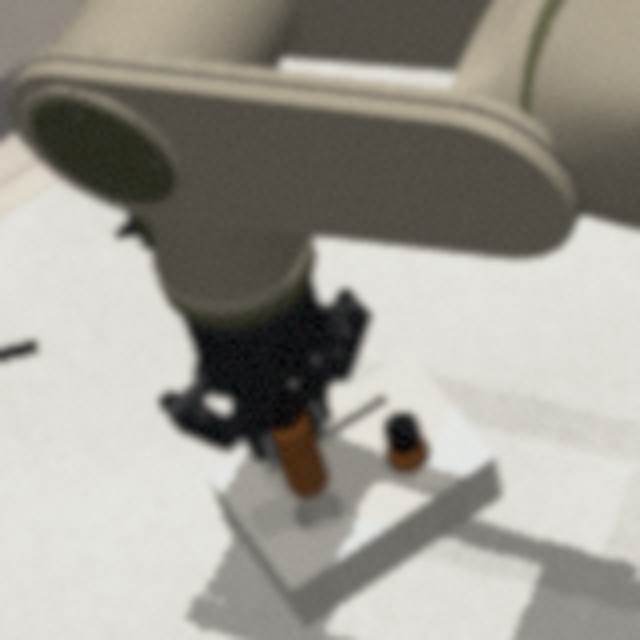

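```bash
python3 -m jog '[[-0.02,-0.006,0,0,0],[-0.045,-0.013,0,0,0],[-0.07,-0.02,0,0,0],[-0.093,-0.026,0,0,0],[-0.093,-0.026,0.015,0,0],[-0.093,-0.026,0.035,0,0],[-0.092,-0.026,0.054,0,0],[-0.092,-0.026,0.055,0,0],[-0.092,-0.026,0.055,0,0],[-0.092,-0.026,0.055,0,0]]' 30
python3 -c "
from h import *
print(r.sense()['ft_force']);go([618.3,270.1,93],172.3);snap('wrist','o_wrist');snap('scene','o_scene');crop('o_scene',370,150,470,240,7,'o2')
p,R,s=tool();d=np.array([-.991,.134,0]);print(R.T@d)"
```

```text
time: 15.9
tool_pos: [617.8, 270.2, 92.3]
tcp_rot: [179.8, 1.4, 172.1]
ft_force: [-0.5, 0.7, -0.5]
finger_gap: 27.0
[-0.50288771  0.65145059 -0.48215328]
t 15.90 pos [617.8 270.2  92.3] rot [179.76   1.38 172.11] gap 27.0
shift [-0.0005 -0.     -0.0007] turn -0.0033 dist 0.001
[ 0.99968888 -0.00330208 -0.02546049]
```

View pics/o_wrist.png

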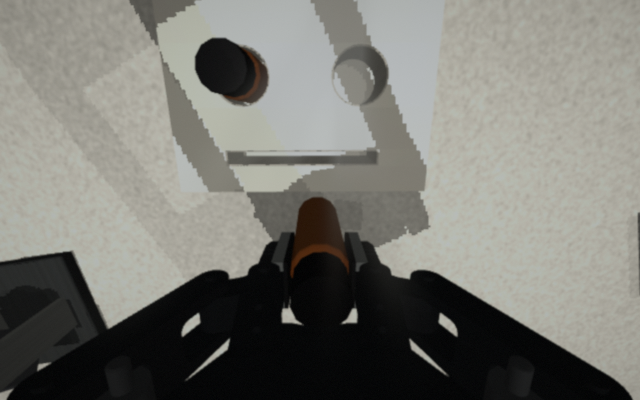

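View pics/o2.png

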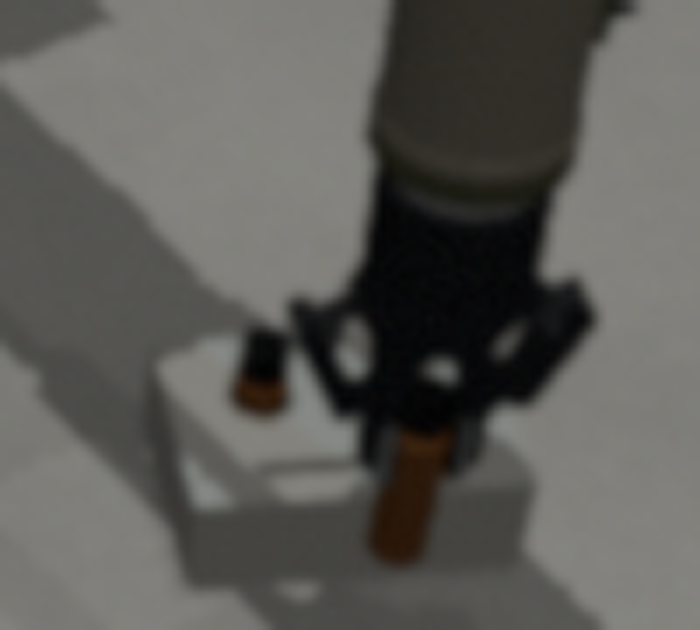

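```bash
python3 -c "
from h import *
w=load('o_wrist')
e=onz(w,(320,191.5),55);p,R,s=tool();print(e, (R.T@(e-p)).round(1)); print((R.T@(onz(w,(318,198),43)-p)).round(1))"
```

```text
[596.67003082 274.33866406  55.        ] [23.1  0.8 37.6]
[15.4 -0.6 49.8]
```

```bash
python3 -m jog '[[0.005,0,0,0,0],[0.009,0,0,0,0],[0.013,0,-0.0005,0,0],[0.017,0,-0.001,0,0],[0.021,0,-0.0015,0,0],[0.025,0,-0.0015,0,0],[0.025,0,-0.0015,0,0]]' 22
python3 -c "
from h import *
print(r.sense()['ft_force']);snap('wrist','p_wrist');go([618.3,270.1,93],172.3)"
```

```text
time: 16.7
tool_pos: [594.4, 273.6, 95.2]
tcp_rot: [179.7, 1.6, 172.1]
ft_force: [3.9, -1.9, 1.3]
finger_gap: 26.8
[ 3.88210525 -1.94535349  1.33976586]
t 16.75 pos [594.5 273.6  95.2] rot [179.7   1.6 172.1] gap 26.7
shift [-0.024  -0.0002  0.0029] turn -0.0035 dist 0.024
```

View pics/p_wrist.png

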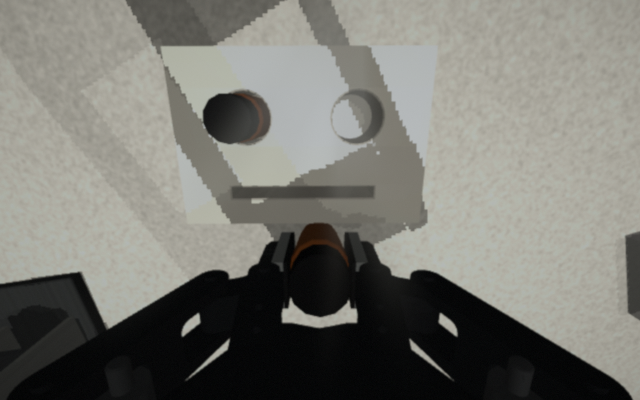

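```bash
python3 -m jog '[[0.004,0,0,0,0],[0.008,0,0.001,0,0],[0.012,0,0.001,0,0],[0.016,0,0.002,0,0],[0.019,0,0.003,0,0],[0.019,0,0.003,0,0]]' 22
python3 -c "
from h import *
print(r.sense()['ft_force']);snap('wrist','q_wrist');go([618.3,270.1,93],172.3)"
```

```text
time: 17.35
tool_pos: [575.8, 276.4, 92.0]
tcp_rot: [179.7, 1.6, 172.1]
ft_force: [4.5, -1.2, 3.0]
finger_gap: 26.6
[ 4.50269607 -1.21224295  2.96274136]
t 17.40 pos [576.  276.4  92.1] rot [179.67   1.63 172.11] gap 27.0
shift [-0.0428 -0.0004  0.0003] turn -0.0034 dist 0.043
```

View pics/q_wrist.png

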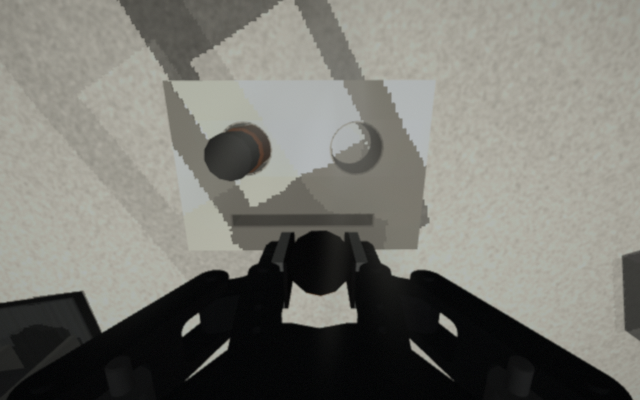

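```bash
python3 -m jog '[[0,0,0,0,0],[0,0,0,0,0],[-0.01,0,-0.01,0,0],[-0.03,0,-0.03,0,0],[-0.04,0,-0.06,0,0],[-0.04,0,-0.09,0,0],[-0.04,0,-0.12,0,0],[-0.04,0,-0.12,0,0],[-0.04,0,-0.12,0,0]]' 80
python3 -c "
from h import *
print(r.sense()['ft_force'],r.sense()['finger_gap']);snap('wrist','s_wrist');snap('side','s_side');snap('scene','s_scene');go([618.3,270.1,93],172.3)
crop('s_scene',370,110,490,230,6,'s1');crop('s_side',100,120,260,260,5,'s2')"
```

```text
time: 18.3
tool_pos: [611.6, 271.1, 212.8]
tcp_rot: [179.7, 1.6, 172.1]
ft_force: [-0.2, 0.4, -2.1]
finger_gap: 25.6
[-0.18535781  0.41940572 -2.08250795] 25.619907583746613
t 18.45 pos [610.6 270.4 210.3] rot [179.78   1.39 172.12] gap 25.8
shift [-0.0048  0.0003  0.1174] turn -0.0031 dist 0.118
```

View pics/s1.png

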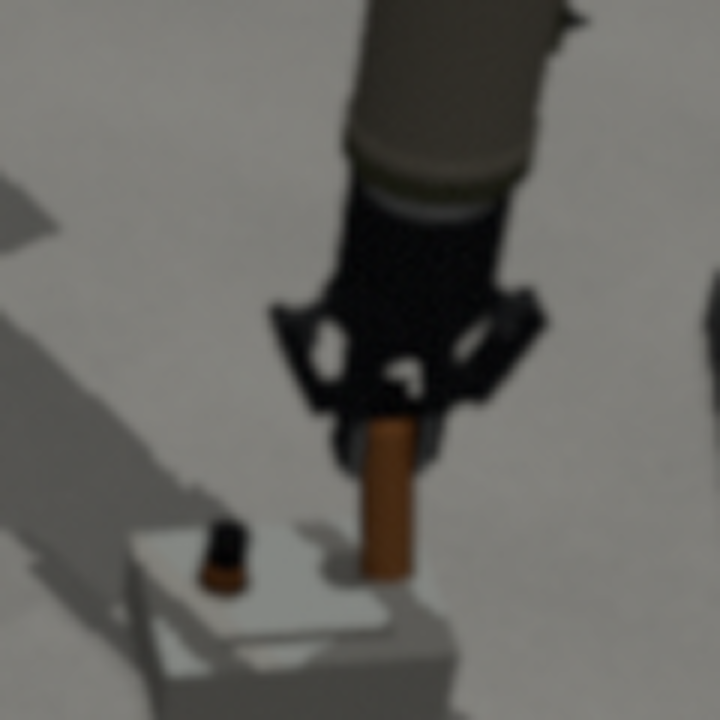

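View pics/s2.png

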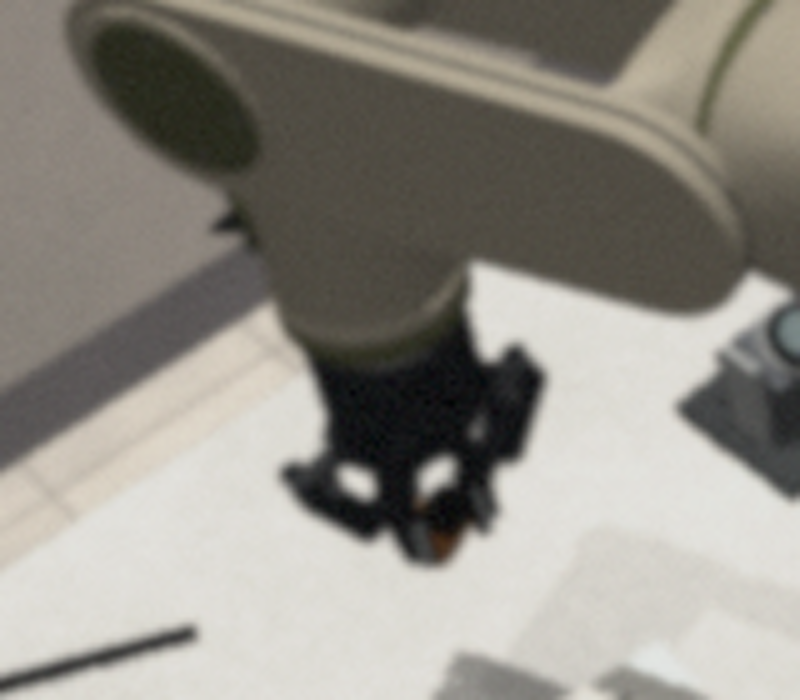

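View pics/s_wrist.png

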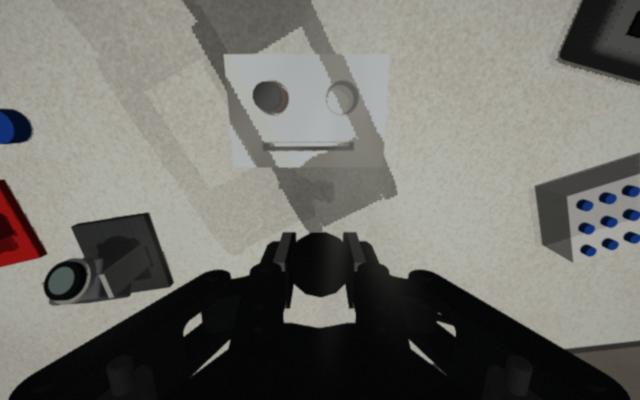

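```bash
python3 -c "
from h import *
go([600,0,290],90)
w=load('s_wrist');p,R,s=tool()
c=-w['R'].T@w['t'];ct=R.T@(c-p)
for v in (262,264,266):
  d=R.T@ray(w,(319,v))[1];
  for piv in(19,22):
    P=np.array([0,0,-piv]);L=100-69.5-(piv-19)
    for t in np.arange(60,160,.1):
      X=ct+d*t
      if np.linalg.norm(X-P)<=L: print(v,piv,X.round(1),t,np.degrees(np.arctan2(X[0],-(X[2]-P[2]))).round(1),'r px',12.5*281/(t*0.97));break
    else: print('none')
im=w['pixels'][225:300,270:370].sum(2)
print(im[38,::2]); print(im[::2,49])
"
```

```text
t 18.45 pos [610.6 270.4 210.3] rot [179.78   1.39 172.12] gap 25.8
shift [-0.0285 -0.269  -0.0801] turn 1.4333 dist 0.282
262 19 [ 13.4   1.  -46.4] 111.60000000000073 26.0 r px 32.44743746073954
262 22 [ 13.2   1.  -46. ] 112.00000000000074 28.7 r px 32.33155375552261
264 19 [ 12.7   1.  -46.7] 111.70000000000073 24.6 r px 32.41838872532259
264 22 [ 12.5   1.  -46.4] 112.00000000000074 27.1 r px 32.33155375552261
266 19 [ 12.   1. -47.] 111.70000000000073 23.2 r px 32.41838872532259
266 22 [ 11.8   1.  -46.8] 112.00000000000074 25.6 r px 32.33155375552261
[ 22  25  38  98 153 185 189 139  37  20  22  26  20  25  23  19  23  16
  24  23  21  21  29  26  34  42  51  56  68  74  82  90  92  94  92  87
  81  75  67  62  50  56 141 194 191 169 103  73  61  74]
[320 316 296 299  62  38  41  34  38  38  33  33  37  36  42  36  42  35
  40  43  40  39  44  35  41  41  37  38  41  41  44  41  45  40  38  47
 382 505]
```

```bash
python3 -m jog '[[0,-0.02,-0.015,0.14,0],[-0.005,-0.05,-0.03,0.28,0],[-0.01,-0.085,-0.045,0.42,0],[-0.014,-0.12,-0.06,0.56,0],[-0.018,-0.155,-0.07,0.7,0],[-0.022,-0.19,-0.08,0.84,0],[-0.025,-0.22,-0.08,0.98,0],[-0.028,-0.245,-0.08,1.12,0],[-0.028,-0.26,-0.08,1.26,0],[-0.028,-0.269,-0.08,1.4,0],[-0.028,-0.269,-0.08,1.433,0],[-0.028,-0.269,-0.08,1.433,0],[-0.028,-0.269,-0.08,1.433,0]]' 80
python3 -c "
from h import *
snap('side','u_side');snap('scene','u_scene');go([600,0,290],90)
s=load('u_scene');print(proj(s,[600,0,290]),proj(load('u_side'),[600,0,290]))
crop('u_scene',280,110,400,230,6,'u1')"
```

```text
time: 19.75
tool_pos: [599.0, 0.3, 288.6]
tcp_rot: [178.7, -0.0, 90.1]
ft_force: [0.4, 0.2, -1.0]
finger_gap: 25.4
t 19.85 pos [5.992e+02 5.000e-01 2.892e+02] rot [ 1.7866e+02 -4.0000e-02  9.0110e+01] gap 25.3
shift [-0.0005  0.0008 -0.0008] turn 0.0019 dist 0.001
[343.91249712 178.90257295] [268.75939052 153.12471143]
```

View pics/u1.png

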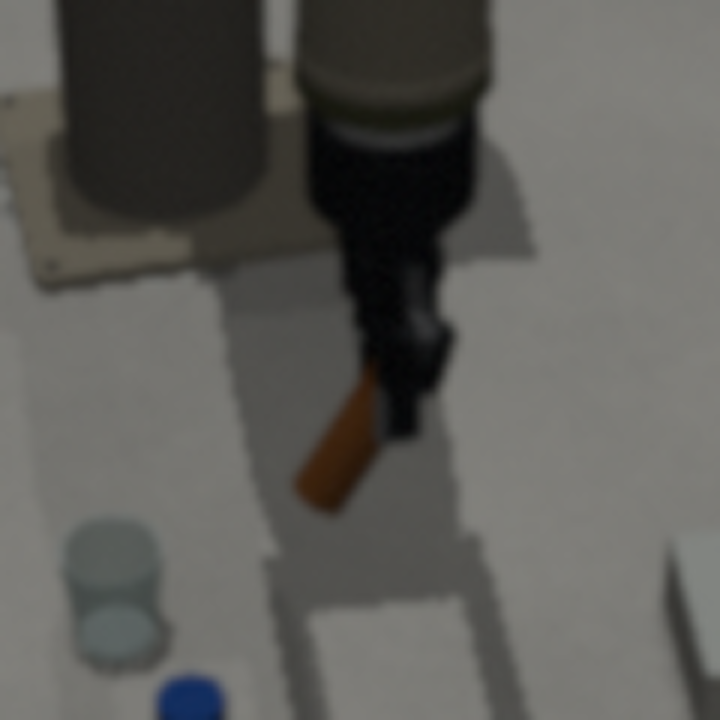

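```bash
cat > tilt.py <<'E'
import sys
from h import *
def run(name,yaw,P,x0,y0,x1,y1):
    s=load(name);im=s["pixels"].astype(int);R_,G,B=im[...,0],im[...,1],im[...,2]
    m=((R_>1.6*B)&(R_-B>20)).astype(np.uint8);k=np.zeros_like(m);k[y0:y1,x0:x1]=1;m*=k
    n,l,st,ce=cv2.connectedComponentsWithStats(m);i=1+np.argmax(st[1:,4]);m=(l==i)
    print("area",st[i])
    cv2.imwrite("pics/mask.png",m.astype(np.uint8)*255)
    c=cv2.findContours(m.astype(np.uint8),0,1)[0][0]
    ar=cv2.minAreaRect(c);print(ar)
    ny=np.array([np.sin(np.radians(yaw)),-np.cos(np.radians(yaw)),0])
    def onp(px):
        o,d=ray(s,px);return o+d*((np.asarray(P)-o)@ny)/(d@ny)
    return s,m,onp
if __name__=="__main__":
    s,m,onp=run("u_scene",90.1,[599.2,.5,289],310,160,360,205)
    for row in range(160,204):
        xs=np.nonzero(m[row])[0]
        if len(xs): print(row,xs.min(),xs.max())
E
python3 tilt.py
```

```text
area [329 171  14  24 156]
((337.88763427734375, 183.17977905273438), (8.267983436584473, 23.95595359802246), 32.0053825378418)
171 341 341
172 340 341
173 340 342
174 340 342
175 339 341
176 338 341
177 338 341
178 337 341
179 336 341
180 336 341
181 335 341
182 334 341
183 334 341
184 333 342
185 332 341
186 332 341
187 331 340
188 330 339
189 330 339
190 329 338
191 329 337
192 330 337
193 331 336
194 333 335
```

```bash
cat >> tilt.py <<'E'
    L=[(np.nonzero(m[q])[0].min()-.5,q) for q in range(173,190)]
    Rr=[(np.nonzero(m[q])[0].max()+.5,q) for q in range(185,193)]
    ny=np.array([np.sin(np.radians(90.1)),-np.cos(np.radians(90.1)),0])
    for nm,E in(("L",L),("R",Rr)):
        E=np.array(E);k=np.polyfit(E[:,1],E[:,0],1);p1=(np.polyval(k,170),170);p2=(np.polyval(k,195),195)
        n=np.cross(ray(s,p1)[1],ray(s,p2)[1]);a=np.cross(n,ny);a/=np.linalg.norm(a)*np.sign(a[2]);print(nm,k,a.round(3),np.degrees(np.arccos(a[2])).round(1))
        print(onp(p1).round(1),onp(p2).round(1))
    for px in [(333.3,191.8),(332.6,191.5),(329.3,190),(336.5,194.5)]: print(px,onp(px).round(1))
E
python3 tilt.py|tail -9
```

```text
194 333 335
L [ -0.66176471 454.27941176] [-0.001  0.496  0.868] 29.7
[599.2  -6.3 323.2] [599.3 -54.1 239.4]
R [ -0.64285714 460.67857143] [-0.001  0.474  0.881] 28.3
[599.2  21.2 317.7] [599.2 -24.5 232.9]
(333.3, 191.8) [599.3 -30.4 246.7]
(332.6, 191.5) [599.3 -32.5 248.3]
(329.3, 190) [599.3 -42.1 256.2]
(336.5, 194.5) [599.2 -21.  234.1]
```

```bash
python3 -c "
from h import *
go([612,271,215],172.2);go([612,271,91.5],172.2)"
```

```text
t 19.85 pos [5.992e+02 5.000e-01 2.892e+02] rot [ 1.7866e+02 -4.0000e-02  9.0110e+01] gap 25.3
shift [0.2705 0.0115 0.0747] turn -1.4328 dist 0.281
t 19.85 pos [5.992e+02 5.000e-01 2.892e+02] rot [ 1.7866e+02 -4.0000e-02  9.0110e+01] gap 25.3
shift [0.2704 0.0086 0.1981] turn -1.4328 dist 0.335
```

```bash
python3 -m jog '[[0.02,0,0,-0.14,0],[0.05,0.002,0,-0.28,0],[0.085,0.004,0,-0.42,0],[0.12,0.006,0,-0.56,0],[0.155,0.008,0,-0.7,0],[0.19,0.009,0.02,-0.84,0],[0.22,0.01,0.04,-0.98,0],[0.245,0.01,0.06,-1.12,0],[0.26,0.01,0.075,-1.26,0],[0.27,0.01,0.09,-1.4,0],[0.27,0.009,0.12,-1.433,0],[0.27,0.009,0.155,-1.433,0],[0.27,0.009,0.185,-1.433,0],[0.27,0.0086,0.198,-1.433,0],[0.27,0.0086,0.198,-1.433,0],[0.27,0.0086,0.198,-1.433,0]]' 80
python3 -c "
from h import *
go([576,276.4,92],172.2);go([570,277.2,91],172.2)"
```

```text
time: 21.45
tool_pos: [612.6, 271.0, 93.0]
tcp_rot: [179.7, 1.4, 172.2]
ft_force: [0.3, 0.0, -0.3]
finger_gap: 25.8
t 21.45 pos [612.6 271.   93. ] rot [179.74   1.39 172.23] gap 25.8
shift [0.037  0.0004 0.0001] turn 0.0005 dist 0.037
t 21.45 pos [612.6 271.   93. ] rot [179.74   1.39 172.23] gap 25.8
shift [0.0431 0.0004 0.0009] turn 0.0005 dist 0.043
```

```bash
python3 -m jog '[[0.015,0,0,0,0],[0.028,0,0,0,0],[0.034,0,0,0,0],[0.038,0,0,0,0],[0.041,0,0.001,0,0],[0.043,0,0.001,0,0],[0.043,0,0.001,0,0],[0.043,0,0.001,0,0]]' 22
python3 -c "
from h import *
print(r.sense()['ft_force']);go([570,277.2,91],172.2)"
```

```text
time: 22.25
tool_pos: [574.0, 277.0, 93.8]
tcp_rot: [179.6, 1.9, 172.2]
ft_force: [9.7, -1.7, 1.5]
finger_gap: 25.8
[ 9.71344499 -1.67921169  1.50370453]
t 22.25 pos [574.  277.   93.8] rot [179.59   1.85 172.19] gap 25.8
shift [ 0.0041 -0.0003  0.0027] turn -0.0001 dist 0.005
```

```bash
python3 -m jog '[[0.003,0,0.001,0,0],[0.006,0,0.002,0,0],[0.006,0,0.002,0,0],[0.006,0,0.002,0,0]]' 20
python3 -c "
from h import *
print(r.sense()['ft_force']);go([570,277.2,91],172.2);snap('wrist','v_wrist')"
```

```text
time: 22.65
tool_pos: [572.3, 277.6, 94.6]
tcp_rot: [179.5, 2.3, 172.1]
ft_force: [8.3, -2.9, 1.0]
finger_gap: 25.6
[ 8.28370501 -2.91147164  1.04563601]
t 22.65 pos [572.3 277.6  94.6] rot [179.46   2.32 172.15] gap 25.6
shift [ 0.0024 -0.0007  0.0035] turn -0.001 dist 0.004
```

```bash
python3 -m jog '[[0.003,0,0.002,0,0],[0.006,0,0.003,0,0],[0.006,0,0.003,0,0],[0.006,0,0.003,0,0]]' 20
python3 -c "
from h import *
print(r.sense()['ft_force']);go([570,277.2,91],172.2);snap('wrist','v2_wrist')"
```

```text
time: 23.1
tool_pos: [570.3, 278.0, 93.9]
tcp_rot: [179.4, 2.7, 172.1]
ft_force: [8.5, -2.2, 0.1]
finger_gap: 25.5
[ 8.47819931 -2.20907899  0.13683332]
t 23.10 pos [570.3 278.   93.9] rot [179.36   2.75 172.1 ] gap 25.5
shift [ 0.0003 -0.0009  0.0029] turn -0.0018 dist 0.003
```

View pics/v2_wrist.png

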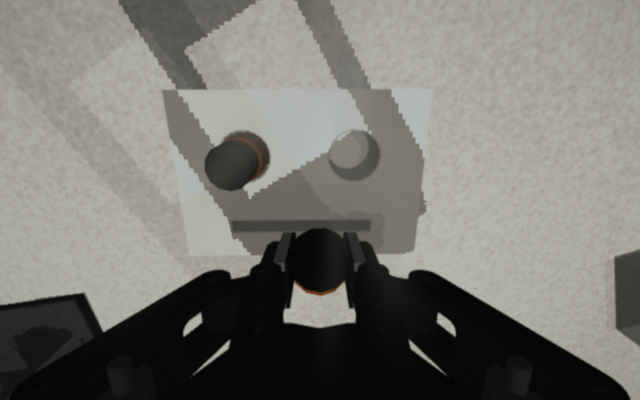

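```bash
python3 -m jog '[[0.003,0,0.002,0,0],[0.006,0,0.003,0,0],[0.006,0,0.003,0,0]]' 20
python3 -m jog '[[0,0,0,0,0],[-0.01,0,-0.01,0,0],[-0.03,0,-0.03,0,0],[-0.04,0,-0.06,0,0],[-0.04,0,-0.09,0,0],[-0.04,0,-0.12,0,0],[-0.04,0,-0.12,0,0],[-0.04,0,-0.12,0,0]]' 80
python3 -c "
from h import *
go([600,0,290],90)"
```

```text
time: 23.45
tool_pos: [568.4, 278.5, 93.3]
tcp_rot: [179.3, 3.2, 172.0]
ft_force: [9.1, -2.7, 0.6]
finger_gap: 25.3
time: 24.25
tool_pos: [601.7, 272.5, 216.3]
tcp_rot: [179.2, 3.3, 172.0]
ft_force: [0.6, 1.0, -1.7]
finger_gap: 25.7
t 24.25 pos [601.7 272.5 216.3] rot [179.2    3.3  172.03] gap 25.7
shift [-0.0402 -0.2691 -0.0752] turn 1.4318 dist 0.282
```

```bash
python3 -m jog '[[0,-0.02,-0.015,0.14,0],[-0.005,-0.05,-0.03,0.28,0],[-0.01,-0.085,-0.045,0.42,0],[-0.014,-0.12,-0.06,0.56,0],[-0.018,-0.155,-0.07,0.7,0],[-0.022,-0.19,-0.075,0.84,0],[-0.028,-0.22,-0.075,0.98,0],[-0.034,-0.245,-0.075,1.12,0],[-0.04,-0.26,-0.075,1.26,0],[-0.04,-0.269,-0.075,1.4,0],[-0.04,-0.269,-0.075,1.432,0],[-0.04,-0.269,-0.075,1.432,0],[-0.04,-0.269,-0.075,1.432,0]]' 80
cat > tilt2.py <<'E'
from h import *
import sys
def meas(name,p,R,box):
    x0,y0,x1,y1=box
    s=load(name);im=s["pixels"].astype(int);r_,B=im[...,0],im[...,2]
    m=((r_>1.6*B)&(r_-B>20)).astype(np.uint8);k=np.zeros_like(m);k[y0:y1,x0:x1]=1;m*=k
    n,l,st,ce=cv2.connectedComponentsWithStats(m);i=1+np.argmax(st[1:,4]);m=(l==i);print(st[i])
    rows=[q for q in range(400) if m[q].any()]
    lo=rows[-1]
    L=[(np.nonzero(m[q])[0].min()-.5,q) for q in range(rows[0]+2,lo-5)]
    jr=int(np.argmax([np.nonzero(m[q])[0].max() for q in rows]))
    Rr=[(np.nonzero(m[q])[0].max()+.5,q) for q in range(lo-8,lo-1)]
    ny=R[:,1]
    def onp(px):
        o,d=ray(s,px);return o+d*((p-o)@ny)/(d@ny)
    for nm,E in(("L",L),("R",Rr)):
        E=np.array(E);k=np.polyfit(E[:,1],E[:,0],1);p1=(np.polyval(k,lo-20),lo-20);p2=(np.polyval(k,lo),lo)
        nn=np.cross(ray(s,p1)[1],ray(s,p2)[1]);a=np.cross(nn,ny);a/=np.linalg.norm(a)*np.sign(a[2])
        at=R.T@a;print(nm,k.round(3),"world",a.round(3),"tool",at.round(3),"tilt in tool",np.degrees(np.arctan2(at[0],-at[2])).round(2))
    for q in range(lo-10,lo+1): print(q,np.nonzero(m[q])[0].min(),np.nonzero(m[q])[0].max())
    return onp
E
python3 - <<'E'
from tilt2 import *
snap('scene','x_scene');p,R,s=tool();np.savez('pics/x_pose.npz',p=p,R=R)
print(p,s['tcp_rot'],R.round(3)); print(proj(load('x_scene'),p))
meas('x_scene',p,R,(305,155,365,210))
crop('x_scene',290,130,390,220,7,'x1')
E
```

```text
time: 25.55
tool_pos: [599.3, 0.3, 288.2]
tcp_rot: [176.8, -0.4, 90.1]
ft_force: [-0.6, 0.1, -1.3]
finger_gap: 25.5
[5.99417301e+02 3.74597823e-01 2.88539232e+02] [176.72477489  -0.34703491  90.10608385] [[-0.002  0.998  0.057]
 [ 1.     0.002  0.006]
 [ 0.006  0.057 -0.998]]
[343.9842135  179.14087348]
[329 172  13  23 158]
L [ -0.693 459.374] world [-0.049  0.542  0.839] tool [ 0.547  0.    -0.837] tilt in tool 33.19
R [ -0.643 460.   ] world [-0.05   0.503  0.863] tool [ 0.508 -0.    -0.861] tilt in tool 30.53
184 332 341
185 332 341
186 331 340
187 330 339
188 330 339
189 329 338
190 329 337
191 329 337
192 329 336
193 330 335
194 331 334
```

View pics/x1.png

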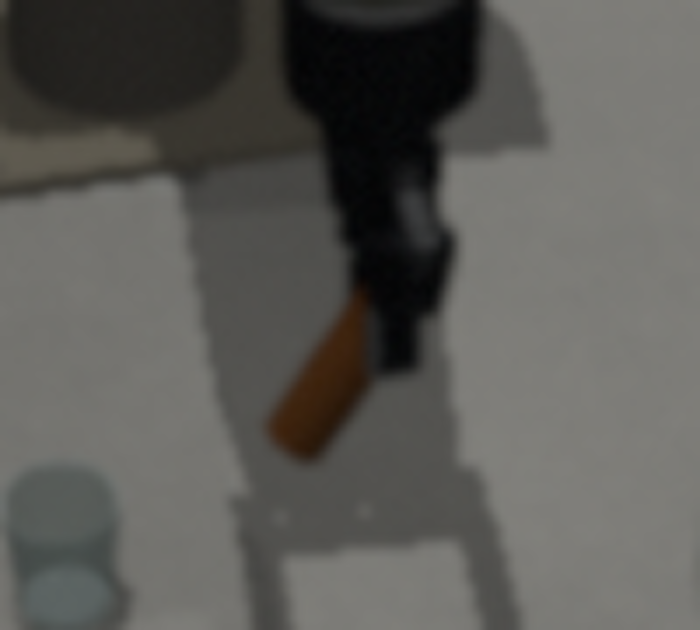

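Run:
```python
from tilt2 import *
d=np.load('pics/x_pose.npz');p,R=d['p'],d['R'];s=load('x_scene')
for th in (31,32,33):
  t=np.radians(th);a=R@np.array([np.sin(t),0,-np.cos(t)]);e=R@np.array([np.cos(t),0,np.sin(t)]);f=R[:,1]
  for Lb in (69.5,):
    g=p+R@np.array([0,0,-19.]);b=g-Lb*a
    rim=np.array([proj(s,b+14*(np.cos(q)*e+np.sin(q)*f)) for q in np.linspace(0,6.28,60)])
    print(th,'base',b.round(1),proj(s,b).round(1),'rim x',rim[:,0].min().round(1),'y max',rim[:,1].max().round(1),'minx at y',rim[rim[:,0].argmin()].round(1),'e+',proj(s,b+14*e).round(1),'e-',proj(s,b-14*e).round(1))
```

```text
31 base [601.8 -35.2 247.8] [331.9 192.4] rim x 327.6 y max 195.7 minx at y [327.6 190.3] e+ [336.  193.6] e- [327.7 191.1]
32 base [601.8 -36.2 248.4] [331.5 192.2] rim x 327.2 y max 195.6 minx at y [327.2 190.2] e+ [335.6 193.6] e- [327.4 190.9]
33 base [601.7 -37.2 249.1] [331.2 192.1] rim x 326.9 y max 195.5 minx at y [326.9 190. ] e+ [335.2 193.5] e- [327.1 190.7]
```

```bash
cat >> h.py <<'E'
def target(C,th,Lc,yaw):
    p,R,s=tool();y=np.degrees(np.arctan2(R[1,0],R[0,0]))
    R2=R@Ro.from_rotvec([0,0,-np.radians((yaw-y+180)%360-180)]).as_matrix()
    t=np.radians(th);a=R2@np.array([np.sin(t),0,-np.cos(t)])
    T=np.asarray(C)+Lc*a+R2@np.array([0,0,19.])
    print("axis",a.round(3),"tilt",np.degrees(np.arccos(a[2])).round(2),"axis yaw",np.degrees(np.arctan2(a[1],a[0])).round(1),"TCP",T.round(1)); return T
E
python3 -c "
from h import *
T=target([607.4,-9.5,185.1],32,18,181);go(T+[0,0,60],181);go(T,181)"
```

```text
axis [-0.577 -0.014  0.816] tilt 35.28 axis yaw -178.6 TCP [598.1  -9.6 180.8]
t 25.60 pos [5.994e+02 4.000e-01 2.885e+02] rot [176.72  -0.35  90.11] gap 25.8
shift [-0.0103 -0.0041  0.0475] turn -1.5864 dist 0.049
t 25.60 pos [5.994e+02 4.000e-01 2.885e+02] rot [176.72  -0.35  90.11] gap 25.8
shift [-0.0107 -0.0075  0.1074] turn -1.5864 dist 0.108
```

```bash
python3 -m jog '[[0,0,0,-0.15,0],[0,0,0,-0.3,0],[0,0,0,-0.45,0],[0,0,0,-0.6,0],[0,0,0,-0.75,0],[0,0,0,-0.9,0],[0,0,0,-1.05,0],[-0.003,-0.001,0.01,-1.2,0],[-0.006,-0.002,0.02,-1.35,0],[-0.01,-0.004,0.035,-1.5,0],[-0.01,-0.004,0.0475,-1.586,0],[-0.01,-0.004,0.0475,-1.586,0],[-0.01,-0.004,0.0475,-1.586,0]]' 80
python3 -c "
from h import *
snap('wrist','y_wrist');snap('side','y_side');snap('scene','y_scene')
T=target([607.4,-9.5,185.1],32,18,181);go(T,181)
crop('y_scene',290,130,410,270,5,'y1');crop('y_side',200,90,320,220,5,'y2')"
```

```text
time: 26.9
tool_pos: [597.9, -9.0, 240.7]
tcp_rot: [179.7, 3.2, -179.1]
ft_force: [0.6, -0.0, -0.6]
finger_gap: 25.6
axis [-0.579 -0.014  0.815] tilt 35.37 axis yaw -178.6 TCP [598.1  -9.6 180.8]
t 27.05 pos [598.7  -9.2 242. ] rot [ 179.71    3.37 -179.1 ] gap 25.6
shift [ 0.0042 -0.0008  0.061 ] turn -0.0018 dist 0.061
```

View pics/y_wrist.png

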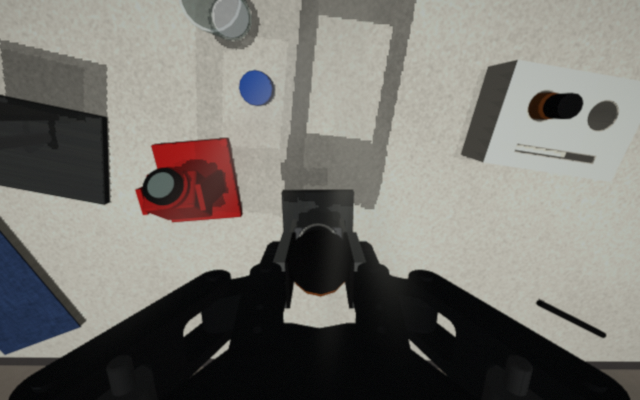

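View pics/y1.png

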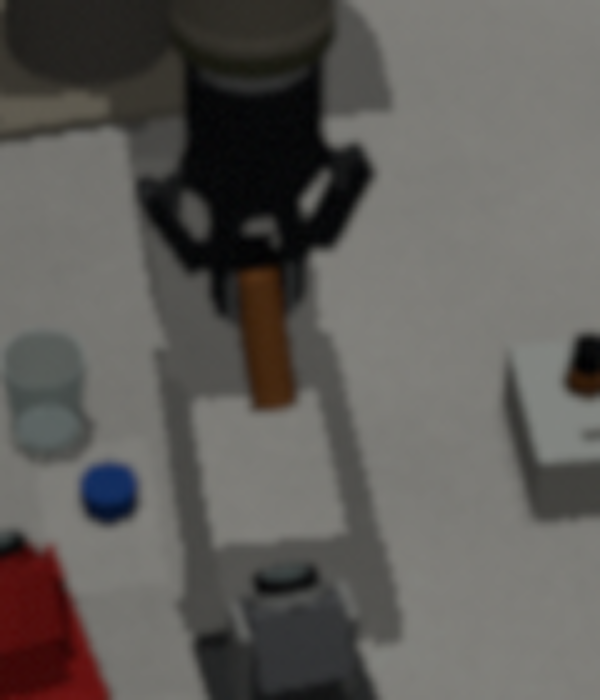

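View pics/y2.png

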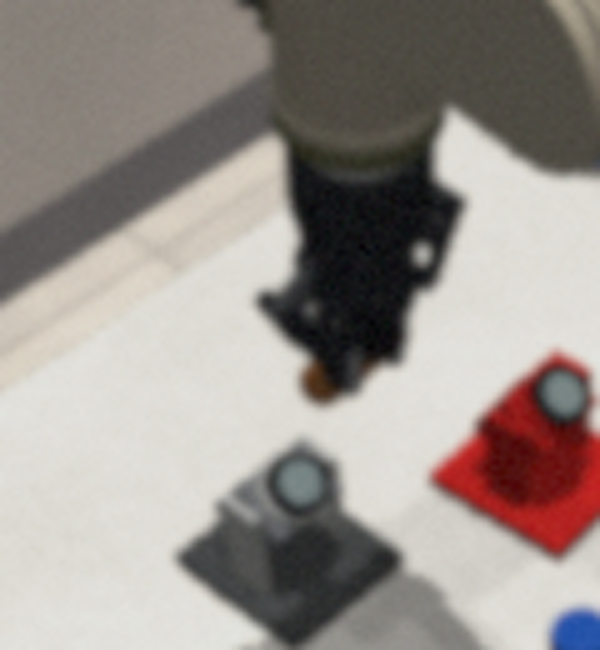

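```bash
python3 -m jog '[[0.001,-0.0008,0.015,-0.002,0],[0.002,-0.0008,0.03,-0.002,0],[0.003,-0.0008,0.045,-0.002,0],[0.004,-0.0008,0.057,-0.002,0],[0.004,-0.0008,0.061,-0.002,0],[0.004,-0.0008,0.061,-0.002,0],[0.004,-0.0008,0.061,-0.002,0],[0.004,-0.0008,0.061,-0.002,0]]' 80
python3 - <<'E'
from h import *
snap('wrist','z_wrist');snap('side','z_side');snap('scene','z_scene')
T=target([607.4,-9.5,185.1],32,18,181);go(T,181)
p,R,s=tool();t=np.radians(32);a=R@np.array([np.sin(t),0,-np.cos(t)]);g=p+R@np.array([0,0,-19.])
e=R@np.array([np.cos(t),0,np.sin(t)]);f=R[:,1]
for n in('z_side','z_scene'):
  sn=load(n);im=sn['pixels'][:,:,::-1].copy()
  for Lb,col in((68,(0,255,0)),):
    b=g-Lb*a
    rim=np.array([proj(sn,b+14*(np.cos(q)*e+np.sin(q)*f)) for q in np.linspace(0,6.3,40)])
    q=proj(sn,b);print(n,'base',b.round(1),q.round(1))
    x0,y0=int(q[0]-50),int(q[1]-50);k=6
    big=cv2.resize(im[y0:y0+100,x0:x0+100],None,fx=k,fy=k,interpolation=cv2.INTER_CUBIC)
    cv2.polylines(big,[((rim-[x0,y0]+.5)*k).astype(int)],True,col,1)
    l=proj(sn,[670.5,-8.4,95]);cv2.circle(big,tuple(((l-[x0,y0]+.5)*k).astype(int)),3,(0,255,255),-1)
    cv2.imwrite(f'pics/{n}_o.png',big)
E
```

```text
time: 27.85
tool_pos: [598.9, -9.8, 181.9]
tcp_rot: [179.7, 3.5, -179.0]
ft_force: [-0.5, 0.5, -1.3]
finger_gap: 25.9
axis [-0.58  -0.014  0.815] tilt 35.44 axis yaw -178.6 TCP [598.1  -9.6 180.8]
t 28.00 pos [598.7  -9.7 181.6] rot [ 179.72    3.44 -178.99] gap 25.5
shift [0.0006 0.0001 0.0008] turn 0.0001 dist 0.001
z_side base [637.   -8.9 145.2] [265.8 180.8]
z_scene base [637.   -8.9 145.2] [343.4 224.3]
```

View pics/z_side_o.png

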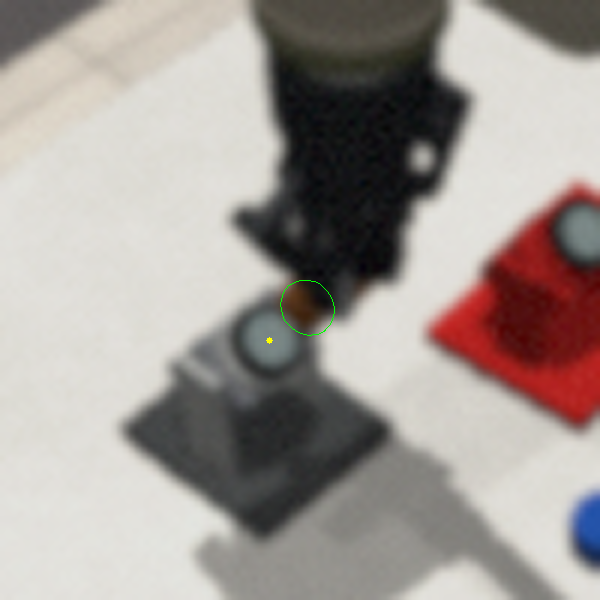

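View pics/z_scene_o.png

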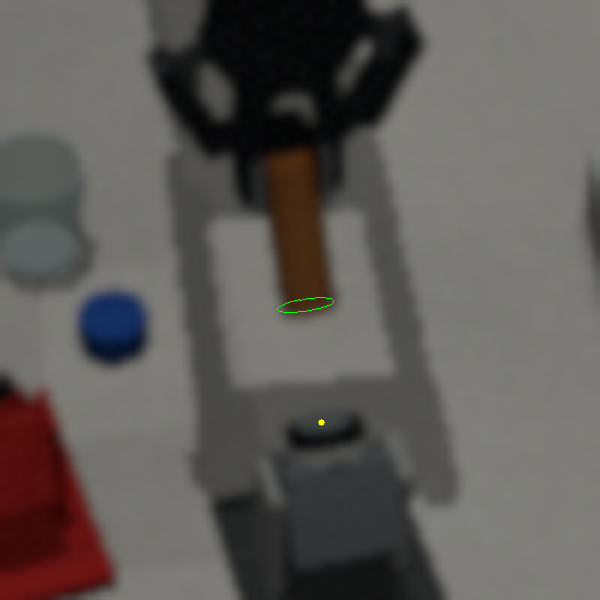

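Run:
```python
from h import *
p,R,s=tool();sn=load('z_wrist');im=sn['pixels'][:,:,::-1].astype(float);im=np.clip((im/160)**.5*255,0,255).astype('uint8')
k=7;x0,y0=270,205;base=cv2.resize(im[y0:305,x0:370],None,fx=k,fy=k,interpolation=cv2.INTER_CUBIC)
for th,c in((30,(0,0,255)),(32,(0,255,0)),(34,(255,0,0))):
  t=np.radians(th);a=R@np.array([np.sin(t),0,-np.cos(t)]);g=p+R@np.array([0,0,-19.]);b=g-68*a
  e=R@np.array([np.cos(t),0,np.sin(t)]);f=R[:,1]
  for h,rr in((100,12.5),(80,14)):
    rim=np.array([proj(sn,b+h*a+rr*(np.cos(q)*e+np.sin(q)*f)) for q in np.linspace(0,6.3,60)])
    cv2.polylines(base,[((rim-[x0,y0]+.5)*k).astype(int)],True,c,1)
cv2.imwrite('pics/z_w.png',base)
```

```text
(no output)
```

View pics/z_w.png

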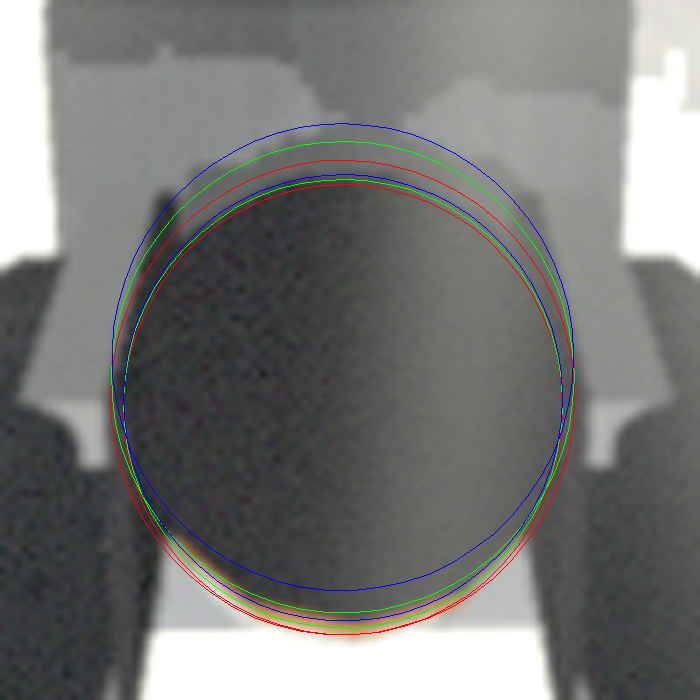

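Run:
```python
from h import *
sn=load('z_wrist');im=sn['pixels'][:,:,::-1].astype(float);im=np.clip((im/120)**.5*255,0,255).astype('uint8')
cv2.imwrite('pics/z_w2.png',cv2.resize(im[205:305,270:370],None,fx=7,fy=7,interpolation=cv2.INTER_NEAREST))
print(sn['pixels'][222:298,312].sum(1)); print(sn['pixels'][262,280:362].sum(1))
print(sn['pixels'][286:298,312])
```

```text
[164 156 116  88  81  84  82  73  45  24  23  26  23  24  28  21  26  21
  25  22  23  23  15  29  26  28  26  25  23  26  22  32  24  21  26  27
  25  29  29  32  21  27  31  28  23  28  24  29  27  26  25  38  29  26
  29  32  24  39  32  26  32  33  35  34  32  30  24  25  29  39 110 183
 281 395 464 531]
[182 183 181 176 138  62  31  21  21  18  24  20  27  24  24  17  19  23
  22  27  21  20  22  23  25  23  26  21  20  24  25  24  21  35  28  33
  32  31  40  37  46  47  48  52  58  58  61  67  74  77  79  84  85  88
  91  92  91  92  91  89  88  87  83  80  76  75  73  69  63  64  54  51
  58  80 141 186 189 189 189 192 187 184]
[[ 11  10  11]
 [ 10  10  10]
 [  8   8   8]
 [  8   9   8]
 [  9   9  11]
 [ 18  12   9]
 [ 61  33  16]
 [ 99  56  28]
 [120  91  70]
 [140 133 122]
 [158 157 149]
 [181 180 170]]
```

View pics/z_w2.png

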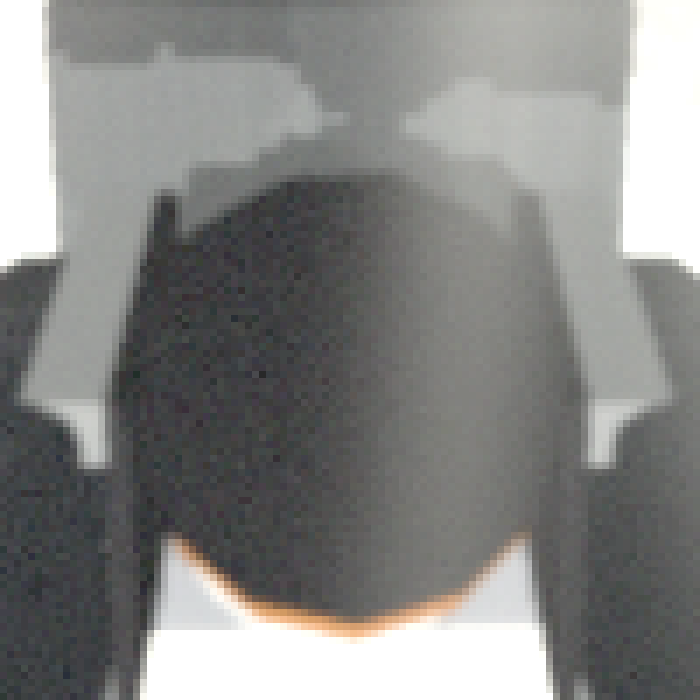

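Run:
```python
from h import *
from scipy.optimize import least_squares
p,R,s=tool();sn=load('z_wrist')
def rows(th,Lb,dx=0,pv=19):
  t=np.radians(th);a=R@np.array([np.sin(t),0,-np.cos(t)]);e=R@np.array([np.cos(t),0,np.sin(t)]);f=R[:,1]
  b=p+R@np.array([dx,0,-pv])-Lb*a
  o=[]
  for h,rr in((100,12.5),(80,14)):
    q=np.array([proj(sn,b+h*a+rr*(np.cos(u)*e+np.sin(u)*f)) for u in np.linspace(0,6.3,90)]);o+=[q[:,1].min(),q[:,1].max()]
  return np.array(o)
obs=np.array([229.8,291.8,295.6])
for dx in(-4,-2,0,2,4):
  z=least_squares(lambda v:(rows(v[0],v[1],dx)[[0,1,3]]-obs),[32,68]);print(dx,z.x.round(1),z.fun.round(2))
for r_ in((29,68),(32,68),(32,74)):print(r_,rows(*r_).round(1))
z=least_squares(lambda v:(rows(v[0],v[1],v[2])[[0,1,3]]-obs),[32,68,0]);print(z.x,z.fun)
```

```text
-4 [39.2 72.8] [-0.72 -0.46  3.81]
-2 [35.7 76. ] [-0.07 -0.12  1.17]
0 [31.1 76.2] [-0.4   0.55 -1.96]
2 [26.6 72.2] [-1.58  2.29 -4.17]
4 [23.1 68.6] [-2.47  3.97 -5.78]
(29, 68) [228.7 296.8 231.2 295.7]
(32, 68) [224.7 292.1 230.1 294.2]
(32, 74) [227.6 291.6 232.3 293.7]
[34.16791756 76.77986098 -1.25053043] [ 1.50635060e-12 -2.50111043e-12 -3.06954462e-12]
```

Run:
```python
from h import *
p=np.array([617.8,270.2,92.3]);R=Ro.from_euler('xyz',[179.76,1.38,172.11],degrees=True).as_matrix()
sn=load('o_wrist');im=sn['pixels'][:,:,::-1].astype(float);im=np.clip((im/120)**.5*255,0,255).astype('uint8')
k=6;x0,y0=260,190
big=cv2.resize(im[y0:330,x0:380],None,fx=k,fy=k,interpolation=cv2.INTER_NEAREST);raw=big.copy()
for th,c in((-1.4,(0,255,0)),(0,(0,0,255))):
  t=np.radians(th);a=R@np.array([np.sin(t),0,-np.cos(t)]);e=R@np.array([np.cos(t),0,np.sin(t)]);f=R[:,1]
  b=p+R@np.array([0,0,-19.])-69.5*a
  for h,rr in((100,12.5),(80,14),(0,14)):
    q=np.array([proj(sn,b+h*a+rr*(np.cos(u)*e+np.sin(u)*f)) for u in np.linspace(0,6.3,90)])
    print(th,h,q.min(0).round(1),q.max(0).round(1))
    cv2.polylines(big,[((q-[x0,y0]+.5)*k).astype(int)],True,c,1)
cv2.imwrite('pics/o_o.png',big[:,:]);
```

```text
-1.4 100 [285.5 275.4] [350.8 330.9]
-1.4 80 [287.2 247.3] [349.3 301.8]
-1.4 0 [299.1 196.2] [337.8 232.6]
0 100 [285.5 273.2] [350.9 329.9]
0 80 [287.2 246.4] [349.3 301.8]
0 0 [299.1 198.3] [337.7 234.9]
```

View pics/o_o.png

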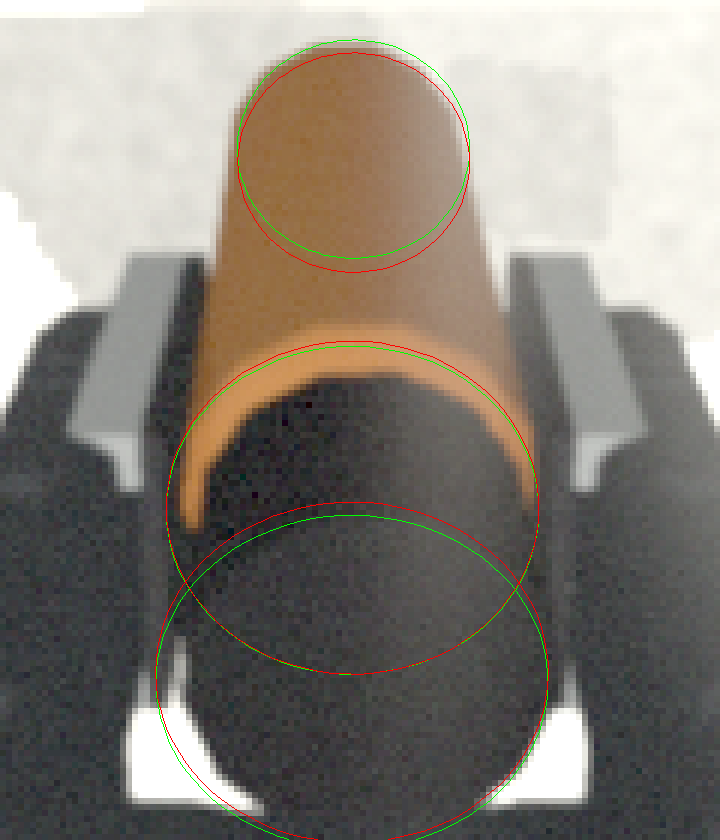

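Run:
```python
from h import *
sn=load('z_scene');z=np.array([-.5736*np.cos(np.radians(1)),-.5736*np.sin(np.radians(1)),.8192]);l=np.array([670.5,-8.4,95])
a=proj(sn,l+60*z);b=proj(sn,l+120*z);c=proj(sn,l);print(c,a,b,'dx/dy',(b-a)[0]/(b-a)[1])
im=sn['pixels'].astype(int);m=(im[...,0]>1.6*im[...,2])&(im[...,0]-im[...,2]>20)
C=[]
for q in range(190,232):
  xs=np.nonzero(m[q,325:365])[0]
  if len(xs): C.append((q,xs.min()+325,xs.max()+325))
C=np.array(C);print(C[[0,-6,-4,-3,-2,-1]]);k=C[3:-5];print('mid slope',np.polyfit(k[:,0],(k[:,1]+k[:,2])/2,1)[0],'mid x at base',(k[-1,1]+k[-1,2])/2,k[-1,0])
print(r.sense()['qd'].round(2),r.sense()['ft_force'])
```

```text
[346.14592963 243.92408079] [343.31410128 224.37812525] [340.44531927 204.57710681] dx/dy 0.14488052778987698
[[198 343 343]
 [220 340 347]
 [222 340 347]
 [223 341 347]
 [224 341 347]
 [225 341 346]]
mid slope 0.12255639097744561 mid x at base 343.5 220
[ 0.    0.02  0.23 -0.02 -0.01 -0.03] [ 1.34339575 -0.66370816 -0.60612619]
```

View pics/z_scene.png

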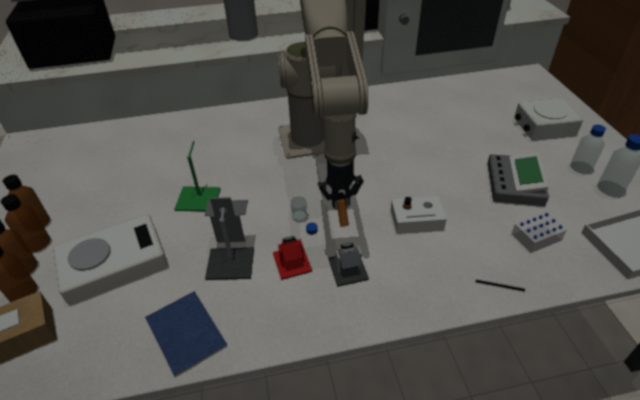

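Run:
```python
from h import *
for i in range(6): snap('scene','fin')
s=r.sense();print(s['time'],s['tool_pos'].round(1),s['tcp_rot'].round(2),s['finger_gap'],s['ft_force'].round(1))
im=load('fin')['pixels'].astype(int);m=(im[...,0]>1.6*im[...,2])&(im[...,0]-im[...,2]>20)
print([np.nonzero(m[q,325:365])[0][[0,-1]]+325 for q in (200,220,225)])
print(r.hand_in())
```

```text
28.3 [598.3  -9.7 180.9] [ 179.71    3.38 -178.99] 25.436553603080487 [ 1.  -0.  -1.5]
[array([337, 345]), array([340, 347]), array([341, 346])]
the job is handed in; nothing more can be done
None
```

The guard hangs by its hole on the grey stand's peg, released. The tall bottle is held in front of the grey camera's lens with its base towards the glass. I handed in at 28.3 s.

- **Tilting the bottle:** the moves cannot tilt the tool, so I turned the bottle in the grip by pushing its lower end against the rack's far edge. The first push came out at about 29°, so I went back and pushed a second time. That second push also left the tool itself leaning 3.4°, which I counted in.
- **Last checks that agreed:**
  - The bottle leans about 35° from vertical (wanted 35°).
  - Its base is about 60 mm from the glass, measured directly in the scene view.
  - It is centred to about 1–2 mm sideways, with about 1.3° of sideways angle error.
  - The tool was still, and the bottle did not move between the last pictures.
  - The guard was on the peg, and the short bottle, beaker, blue cap and red and green look-alikes were where they started.
- **Checks that disagreed:**
  - The two bottle outlines gave tilts 2.7° apart.
  - The wrist view put the bottle 6–8 mm lower in the grip than the scene view did. I trusted the scene view, because it shows the base and lens together.
  - The tilt is therefore good to about ±2°.

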